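Draw out the filter's sieve tray with the chip hook

TASK

Take the chip hook out of its rest, feel its tip, which has been knocked a little out of line, into the finger hole in the lip of the filter box's sieve tray, and draw the tray out until you feel its stop, holding a steady pull of about 10 N there for half a second: the tray bends at 20 N, and your fingers must stay off it. Then unhook without pushing the tray back in, and lay the hook back in the two forks of its rest. Leave everything else where it stands.

Things in the scene. Friction and masses are not known exactly. Their poses are not given: they have to be found in the camera images.
- filter_box: Low grey coolant filter box, fixed to the bench, 170 mm deep (its x), 200 mm wide (its y), 85 mm high, with a black pump motor (to 147 mm) on its top. Origin: foot of its front face, mid-width, on the bench; its x axis points into the box, away from the front, z up. The sieve tray slides out of the front, straight along the box's -x.
- tray (a joint): Travel of the steel sieve tray out of the filter box in m: 0 = shut; it starts at 0 to 0.015. Its rigid, hidden stop lies somewhere between 0.060 and 0.085, a different place each time: it must be felt. It takes about 4.5 N to keep the tray sliding (friction: it stays where left) plus 1 N for each 50 mm/s. The tray bends if the hook bears on it with over 20 N in any direction.
- tray_hole (a point): Centre of the finger hole, at the height of the lip's upper face (48 mm above the bench). The lip is a level steel plate, 52 mm long, 64 mm wide, 6 mm thick, that sticks out of the tray's front; the hole goes straight down through it, with a clear drop to the bench below, 12.5 mm across and 32 mm out from the tray's front panel, which rises 24 mm above the lip. Axes as the filter box's; moves with the tray.
- hook_grip (a point): Centre of the chip hook's black handle: a square bar 106 mm long (hook's x), 18 mm wide and 18 mm high. The whole hook weighs about 190 g; its balance point is some 20 mm from here towards the tip. x axis points along the handle to the hooked end, z up. The handle starts level, 59 mm above the bench, lying in the two forks of the rest, free to grasp across its width at its middle between the forks.
- hook_tip (a point): Where the rounded lower end of the 8 mm steel rod would be if straight: 110 mm ahead (x) and 40 mm below (z) of the handle's centre; the rod leaves the handle's front along x, then turns straight down. It has been knocked out of line: the real end lies up to 10 mm to either side of this point (hook's y, different each time; still level, end still vertical), so feel for the hole.
- rest: Dark steel rest, fixed to the bench: base 110 x 64 x 10 mm with two forks, 84 mm apart along its x (inner gap 76 mm), each 8 mm thick, with a saddle 50 mm above the bench and cheeks to 63 mm that leave a slot 24 mm wide for the handle. Origin: centre of its underside; x axis along the handle. It starts on either side of the bench. With the hook home, the handle's centre is 59 mm above this origin.
- dish_c (a point): Open steel parts dish with three turned bits fixed in it, 110 x 75 x 28 mm; starts on the other side of the bench from the hook's rest; bystander, its centre. Leave it where it is.
- vblock_c (a point): Steel V-block, 60 x 45 x 36 mm; bystander, its centre. Leave it where it is.
- collet_c (a point): Small steel collet standing on end, 32 mm across, 42 mm tall; bystander, its centre. Leave it where it is.
- key_c (a point): Dark T-shaped chuck key lying flat, 80 mm cross bar, 82 mm long, 12 mm thick; bystander, its centre. Leave it where it is.
- bar_c (a point): Steel parallel bar, 110 x 12 x 22 mm; bystander, its centre. Leave it where it is.
- chuck_c (a point): Dark drill chuck standing on end, 42 mm across, 70 mm tall; bystander, its centre. Leave it where it is.
- bottle_c (a point): White oil bottle, 60 mm across, 160 mm tall; bystander, its centre. Leave it where it is.
There are look-alikes about, which are no part of the job. Of the things that look like the part that bears hook_grip, the larger one is meant. Leave any yellow look-alike of the rest alone.

How it is judged:
By the outcome, as a careful person would: the job done as asked, in the order asked, and still so for the second after the job is handed in, with the robot touching nothing.
It also fails if it takes over 72 s, if anything falls off the work surface, if the arm or the gripper's body presses on something with over 40 N, if the wrist force passes 120 N, or if a joint passes its speed limit or range.

ROBOT

A 6-joint arm with a two-finger parallel gripper is mounted at the origin on the work surface. World frame = base frame: x ahead of the robot, y to its left, z up, the work surface at z = 0. Lengths are in m, angles in degrees, forces in N, time in s.
With the tool pointing down it reaches from about 0.375 to 0.9 m from the base axis. Payload 3.1 kg.
Tool frame: the origin (TCP) lies midway between the tips of the shut fingers; the grasp point (between the pads) lies bot.hold_point_z behind it (bot.hold_point_z is the distance from the TCP to the grasp point, in m); z points along the fingers, y is the direction in which the jaws open and shut (so a half turn about z gives the same grasp; the last joint's range is limited). The gripper opens to 87 mm and grips with 3 to 60 N. Pads are 19 mm wide; open, the fingers measure 117 mm over their backs; the gripper's body (75 mm by 190 mm) begins 51 mm behind the grasp point.
Start: joints at [58.528, 30.224, 82.088, -0, 67.689, -10.227], TCP at [0.226, 0.583, 0.191] pointing down, gripper open.
Joint ranges: [-176.69, 176.69], [-43.24, 126.21], [12.49, 139.97], [-82, 262], [0, 151.66], [-163.58, 163.58]. Speed limits (degrees/s): [159.86, 159.86, 180, 180, 180, 180].

INTERFACE

Orientations are given as a 3x3 rotation matrix whose columns are the frame's x, y, z axes.
In Python, from rig import bot, vision, hand_in gives the robot as it stands. The module is installed in compiled form; this text tells all that it offers.
- The arm moves only by the shell command python3 -m handwheel 'ROWS'. ROWS is JSON, a list of rows, each an object of numbers: "hand": the gripper's target within -1 to 1 (fully open at 1, half-way at 0, shut at -1); "dx", "dy", "dz": the shift along the world's x, y, z in cm; "wx", "wy", "wz": the turn, a rotation vector about the world's x, y, z in rad. In form: [{"hand": .., "dx": .., "dy": .., "dz": .., "wx": .., "wy": .., "wz": ..}, ...]. A call has 1 to 10 rows; each row shifts and turns the commanded pose from where the row before left it; what a row does not reach is not made up. A row lasts 1/10 s, in which the tool goes at most 50 mm and 8.59 degrees, less where a joint would pass 70% of its speed; a pose out of reach is approached as far as the arm can. A call with a gripper value outside its range is refused whole. The fingers move at their own pace and stop on an object; the grip force is fixed at half the most. Time passes only in rows, so rows that do not move let the fingers close. It gives the time, the measured TCP pose, the force and the opening at its end, in the units of the state.
- bot.read_state(): the state, without advancing time (a new reading comes with each control period).
- vision.capture(name): name is "scene" or "top" or "wrist"; returns (picture, depth): 384x512x3 uint8, red, green, blue; 384x512 float32, m along the optical axis (not along the pixel's ray), 0 where there is no reading.
- vision.get_calibration(name): a dict with "fx", "fy", "cx", "cy" (pixels), "rvec" (rotation vector, rad) and "tvec" (3), from world to camera coordinates, as OpenCV has them. Camera axes: x right, y down, z forward; pixel columns grow to the right and rows downward; lengths in m; the calibration is good to about 2 mm. A picture is of the moment at which its call begins: read the wrist's pose just before it. get_calibration takes no time and is no camera call; for the wrist camera it gives the pose at the moment of the call.
- hand_in(): hands the job in, once; it reports no verdict.
The state is a dict: "time_s": time; "joint_positions": joint angles; "qvel": joint speeds; "tau": joint torques, N m; "position": TCP position; "tcp_rot": TCP orientation; "force": force on the tool from outside, world axes, zero at the start; "moment": the same for the moment, N m; "opening": opening from 0.0 (shut) to 1.0 (fully open).
Only numpy, scipy, OpenCV 4.12 (cv2) and the standard library are available. Lean on these libraries where they do the work, as an engineer would, in place of code of your own. Each camera call takes 0.05 s, during which the arm holds its last target.

## Working session

There is one attempt and no reset: what is moved stays moved. The work goes in short steps, Python scripts to look and compute and a shell command to move; the robot and the scene stay as the last step left them, time stands still between calls to the robot, and variables do not carry over. Pictures are saved under pics/ and viewed, and the job is handed in when it is done.

```bash
mkdir -p pics; ls; python3 - <<'E'
from rig import bot, vision
import cv2,numpy as np
print({k:np.round(v,3).tolist() for k,v in bot.read_state().items()}, bot.hold_point_z)
for n in ["scene","top"]:
    p,d=vision.capture(n); cv2.imwrite(f"pics/{n}0.png",p[:,:,::-1]); np.savez(f"pics/{n}0.npz",p=p,d=d)
    c=vision.get_calibration(n); print(n,{k:np.round(v,4).tolist() for k,v in c.items()})
E
```

```text
pics
{'time_s': 0.0, 'joint_positions': [58.527, 30.278, 82.156, 0.0, 67.688, -10.226], 'qvel': [-0.076, 0.074, 0.005, 0.071, -0.139, -0.035], 'tau': [-0.002, -44.005, -17.659, 0.063, 0.058, -0.0], 'position': [0.226, 0.582, 0.19], 'tcp_rot': [[-0.932, 0.362, -0.001], [0.362, 0.932, -0.002], [0.0, -0.002, -1.0]], 'force': [-0.217, 0.352, 0.219], 'moment': [0.001, 0.042, -0.047], 'opening': 0.999} 0.0187
scene {'fx': 477.8833, 'fy': 477.8833, 'cx': 255.9787, 'cy': 188.7704, 'rvec': [2.0379, 1.0296, -0.4726], 'tvec': [-0.2891, -0.1715, 1.5694]}
top {'fx': 411.2773, 'fy': 411.2773, 'cx': 253.2362, 'cy': 199.0192, 'rvec': [2.0242, -2.1787, 0.2541], 'tvec': [0.0293, 0.5101, 1.0965]}
```

View pics/scene0.png

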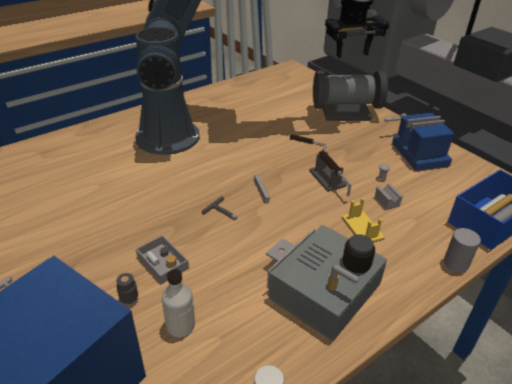

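View pics/top0.png

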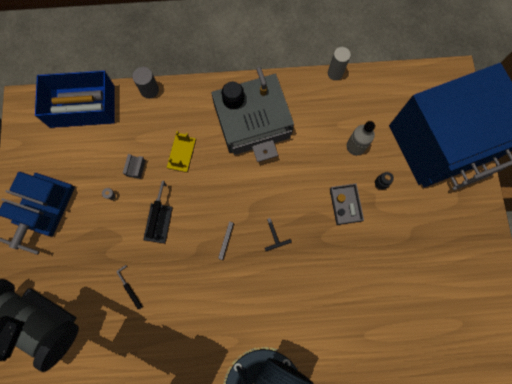

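The candidates for the hook are the one lying in the dark rest, top (157,213), and a smaller loose one at top (130,287). The larger one in the dark rest fits the description. The yellow rest at (181,152) is a look-alike. I'll check in an enlarged crop.

```bash
cat > h.py <<'E'
import numpy as np, cv2
def cam(c):
    R,_=cv2.Rodrigues(np.array(c["rvec"],float)); return R,np.array(c["tvec"],float).ravel()
def ray(c,u,v):
    R,t=cam(c); d=np.array([(u-c["cx"])/c["fx"],(v-c["cy"])/c["fy"],1.]); return -R.T@t, R.T@d
def on_z(c,u,v,z):
    o,d=ray(c,u,v); return o+d*(z-o[2])/d[2]
def cloud(c,D):
    R,t=cam(c); v,u=np.mgrid[:D.shape[0],:D.shape[1]]
    P=np.stack([(u-c["cx"])/c["fx"]*D,(v-c["cy"])/c["fy"]*D,D],-1)
    return (P-t)@R
def proj(c,p):
    R,t=cam(c); q=R@np.asarray(p)+t; return np.array([c["fx"]*q[0]/q[2]+c["cx"],c["fy"]*q[1]/q[2]+c["cy"]])
E
python3 - <<'E'
from h import *
from rig import vision
z=np.load("pics/top0.npz");p,D=z["p"],z["d"];c=vision.get_calibration("top")
P=cloud(c,D); Z=P[...,2]
for (x,y) in [(157,213),(130,287),(265,150),(250,110),(157,235),(345,204)]: print((x,y),np.round(P[y,x],4))
a=cv2.resize(p[170:320,90:220],None,fx=4,fy=4,interpolation=cv2.INTER_CUBIC)
cv2.imwrite("pics/crop_hook.png",a[:600,:,::-1])
a=cv2.resize(p[70:180,200:310],None,fx=5,fy=5,interpolation=cv2.INTER_CUBIC)
cv2.imwrite("pics/crop_box.png",a[:,:,::-1])
E
```

```text
(157, 213) [0.4888 0.2604 0.0678]
(130, 287) [0.2961 0.3535 0.0068]
(265, 150) [ 0.6596 -0.0538  0.0428]
(250, 110) [ 0.771  -0.018   0.0817]
(157, 235) [0.4291 0.2639 0.0576]
(345, 204) [ 0.4892 -0.2775  0.003 ]
```

View pics/crop_hook.png

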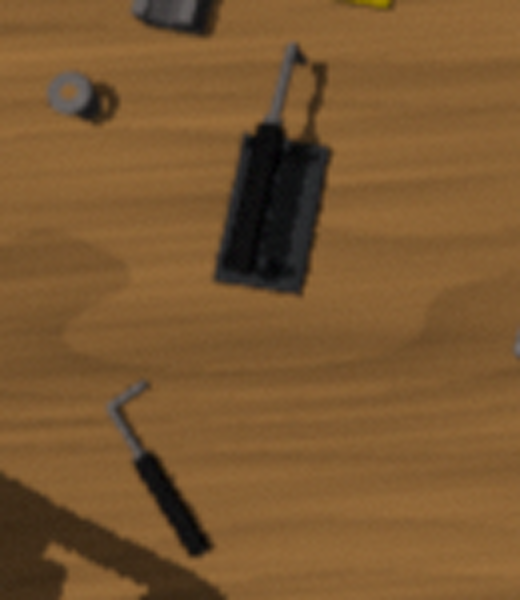

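View pics/crop_box.png

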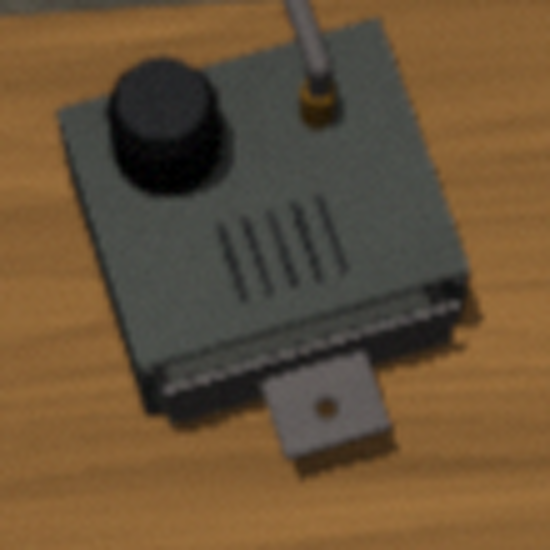

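```bash
python3 - <<'E'
from h import *
from rig import vision
for n in ["top","scene"]:
    z=np.load(f"pics/{n}0.npz");p,D=z["p"],z["d"];c=vision.get_calibration(n)
    P=cloud(c,D); Z=P[...,2]
    def reg(zl,zh,x0,x1,y0,y1):
        m=(D>0)&(Z>zl)&(Z<zh)&(P[...,0]>x0)&(P[...,0]<x1)&(P[...,1]>y0)&(P[...,1]<y1); return P[m]
    print(n,"table z",np.median(reg(-.02,.02,.2,.4,-.1,.1)[:,2]))
    for nm,a in [("handle",(.060,.08,.4,.56,.2,.34)),("rod",(.05,.08,.53,.66,.2,.34)),("boxtop",(.078,.092,.6,1,-.2,.2)),("lip",(.040,.054,.58,.72,-.12,.02)),("base",(.005,.02,.38,.58,.15,.34))]:
        q=reg(*a)
        if len(q)<5: print(nm,len(q)); continue
        r=cv2.minAreaRect((q[:,:2]*1000).astype(np.float32))
        print(nm,len(q),"z",np.round(np.median(q[:,2]),4),"rect mm",np.round(r[0],1),np.round(r[1],1),round(r[2],1))
c=vision.get_calibration("top"); print("hole",on_z(c,264.6,151.2,.048))
p=np.load("pics/scene0.npz")["p"]
a=cv2.resize(p[110:260,250:400],None,fx=4,fy=4,interpolation=cv2.INTER_CUBIC); cv2.imwrite("pics/crop_scene.png",a[:,:,::-1])
E
```

```text
top table z 7.640506983977044e-05
handle 326 z 0.067 rect mm [489.7 267.6] [ 34.9 141.3] 77.7
rod 74 z 0.0615 rect mm [586.  232.2] [ 26.  125.6] 70.3
boxtop 3200 z 0.0852 rect mm [775.1 -24.8] [173.  200.4] 13.1
lip 410 z 0.0478 rect mm [656.7 -55.1] [ 52.8 142.1] 13.0
base 564 z 0.0098 rect mm [481.7 244.2] [189.7 188.1] 0.3
scene table z 0.0005174912728681618
handle 219 z 0.0664 rect mm [489.4 261.9] [ 35.6 144.5] 76.6
rod 76 z 0.0597 rect mm [588.3 228.4] [ 22.5 120.4] 72.6
boxtop 4600 z 0.0851 rect mm [773.9 -28.9] [173.4 203.6] 13.3
lip 330 z 0.048 rect mm [647.5 -57.7] [39.  67.3] 14.7
base 421 z 0.0101 rect mm [475.3 237.9] [169.1 142.2] 10.8
hole [ 0.65407405 -0.05204277  0.048     ]
```

View pics/crop_scene.png

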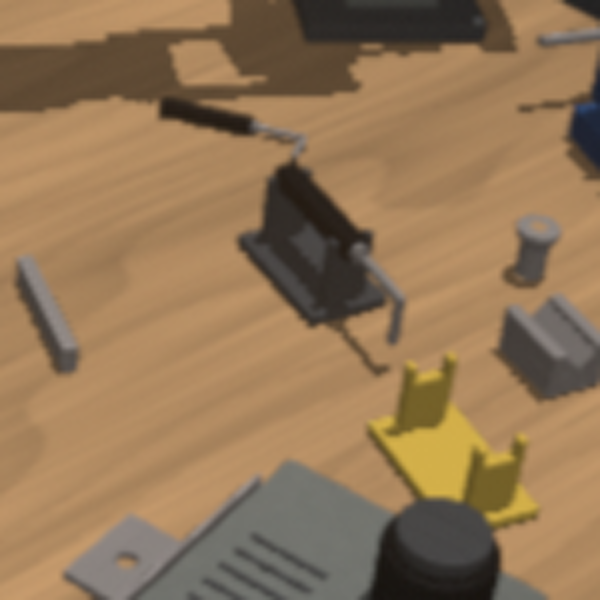

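The crop confirms that the larger hook sits in the dark rest with its rod pointing away from the robot and down. The small hook lies flat at top (130,287), and the yellow rest is empty. Next I move over the rest for a wrist view.

```bash
python3 -m handwheel '[{"hand":1,"dx":2.6,"dy":-3.2,"dz":0.3,"wz":0.015},{"hand":1,"dx":2.6,"dy":-3.2,"dz":0.3,"wz":0.015},{"hand":1,"dx":2.6,"dy":-3.2,"dz":0.3,"wz":0.015},{"hand":1,"dx":2.6,"dy":-3.2,"dz":0.3,"wz":0.015},{"hand":1,"dx":2.6,"dy":-3.2,"dz":0.3,"wz":0.015},{"hand":1,"dx":2.6,"dy":-3.2,"dz":0.3,"wz":0.015},{"hand":1,"dx":2.6,"dy":-3.2,"dz":0.3,"wz":0.015},{"hand":1,"dx":2.6,"dy":-3.2,"dz":0.3,"wz":0.015},{"hand":1,"dx":2.6,"dy":-3.2,"dz":0.3,"wz":0.015},{"hand":1,"dx":2.6,"dy":-3.2,"dz":0.3,"wz":0.015}]'; python3 - <<'E'
from h import *
from rig import vision,bot
c=vision.get_calibration("wrist"); p,D=vision.capture("wrist")
np.savez("pics/w1.npz",p=p,d=D,**{k:np.array(v) for k,v in c.items()})
cv2.imwrite("pics/w1.png",p[:,:,::-1]); print(bot.read_state()["position"],bot.read_state()["tcp_rot"])
E
```

```text
[0.22612595 0.58198871 0.18997083] [[-9.32034065e-01  3.62369515e-01 -9.14753182e-04]
 [ 3.62370522e-01  9.32032991e-01 -1.45219042e-03]
 [ 3.26350607e-04 -1.68497052e-03 -9.99998527e-01]]invalid input
```

View pics/w1.png

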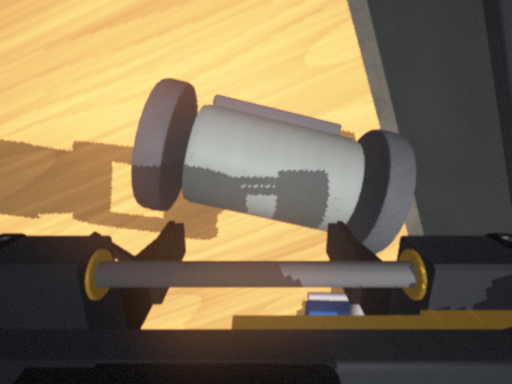

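The move was refused and nothing moved; the wrist view shows a grinder below. I'll repeat it with all seven keys.

```bash
python3 -m handwheel '[{"hand":1,"dx":2.6,"dy":-3.2,"dz":0.3,"wx":0,"wy":0,"wz":0.015},{"hand":1,"dx":2.6,"dy":-3.2,"dz":0.3,"wx":0,"wy":0,"wz":0.015},{"hand":1,"dx":2.6,"dy":-3.2,"dz":0.3,"wx":0,"wy":0,"wz":0.015},{"hand":1,"dx":2.6,"dy":-3.2,"dz":0.3,"wx":0,"wy":0,"wz":0.015},{"hand":1,"dx":2.6,"dy":-3.2,"dz":0.3,"wx":0,"wy":0,"wz":0.015},{"hand":1,"dx":2.6,"dy":-3.2,"dz":0.3,"wx":0,"wy":0,"wz":0.015},{"hand":1,"dx":2.6,"dy":-3.2,"dz":0.3,"wx":0,"wy":0,"wz":0.015},{"hand":1,"dx":2.6,"dy":-3.2,"dz":0.3,"wx":0,"wy":0,"wz":0.015},{"hand":1,"dx":2.6,"dy":-3.2,"dz":0.3,"wx":0,"wy":0,"wz":0.015},{"hand":1,"dx":2.6,"dy":-3.2,"dz":0.3,"wx":0,"wy":0,"wz":0.015}]'; cat > snap.py <<'E'
import sys
from h import *
from rig import vision,bot
s=bot.read_state(); c=vision.get_calibration("wrist"); p,D=vision.capture("wrist")
n=sys.argv[1]
np.savez(f"pics/{n}.npz",p=p,d=D,**{k:np.array(v) for k,v in c.items()})
cv2.imwrite(f"pics/{n}.png",p[:,:,::-1]); print(s["time_s"],np.round(s["position"],4),np.round(s["tcp_rot"],4).tolist())
E
python3 snap.py w2
```

```text
time_s: 1.15
position: [0.4871, 0.261, 0.2207]
tcp_rot: [[-0.976, 0.219, -0.001], [0.219, 0.976, -0.0], [0.001, -0.0, -1.0]]
force: [0.6, -0.1, -0.2]
opening: 1.005
1.15 [0.4871 0.261  0.2207] [[-0.9758, 0.2185, -0.0005], [0.2185, 0.9758, -0.0], [0.0005, -0.0001, -1.0]]
```

View pics/w2.png

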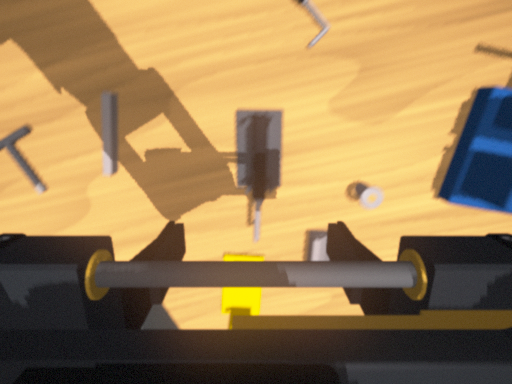

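The wrist view shows the rest and hook at about (258,150), with the rod end near (257,240). Measuring.

```bash
python3 - <<'E'
from h import *
z=np.load("pics/w2.npz"); c={k:z[k] for k in z.files}; c={k:(float(v) if v.ndim==0 else v) for k,v in c.items()}
P=cloud(c,z["d"]);D=z["d"];p=z["p"]
x,y,Z=P[...,0],P[...,1],P[...,2]
# rest base
m=(D>0)&(Z>.006)&(Z<.014)&(abs(x-.48)<.08)&(abs(y-.26)<.07); q=P[m]; r=cv2.minAreaRect((q[:,:2]*1000).astype(np.float32)); print("base",len(q),r)
m2=(D>0)&(Z>.055)&(Z<.085)&(abs(x-.50)<.15)&(abs(y-.25)<.08)
for s in np.arange(.40,.64,.01):
    k=m2&(abs(x-s)<.005)
    if k.sum()>2: print(round(s,3),k.sum(),np.round([y[k].min(),y[k].max(),y[k].mean(),np.median(Z[k])],4))
a=cv2.resize(p[95:255,200:320],None,fx=3.7,fy=3.7,interpolation=cv2.INTER_CUBIC); cv2.imwrite("pics/w2c.png",a[:,:,::-1])
E
```

```text
base 2259 ((470.38397216796875, 271.860595703125), (64.007080078125, 109.19438171386719), 77.31682586669922)
0.42 74 [0.2649 0.2912 0.2795 0.0673]
0.43 182 [0.2639 0.2975 0.2815 0.0682]
0.44 142 [0.2689 0.2963 0.2797 0.0685]
0.45 135 [0.2667 0.2868 0.2765 0.0684]
0.46 126 [0.2646 0.2834 0.274  0.0685]
0.47 128 [0.2623 0.2815 0.2718 0.0684]
0.48 121 [0.26   0.2793 0.2696 0.0683]
0.49 116 [0.2566 0.2761 0.2669 0.0685]
0.5 130 [0.2476 0.2737 0.2631 0.0683]
0.51 161 [0.2463 0.2799 0.262  0.068 ]
0.52 108 [0.2508 0.2788 0.262  0.0681]
0.53 50 [0.252  0.2637 0.2576 0.0639]
0.54 49 [0.2492 0.2591 0.254  0.0625]
0.55 44 [0.247  0.2557 0.2514 0.063 ]
0.56 41 [0.2451 0.2535 0.249  0.063 ]
0.57 46 [0.2413 0.2513 0.2459 0.0627]
0.58 24 [0.2402 0.2477 0.2438 0.0626]
```

View pics/w2c.png

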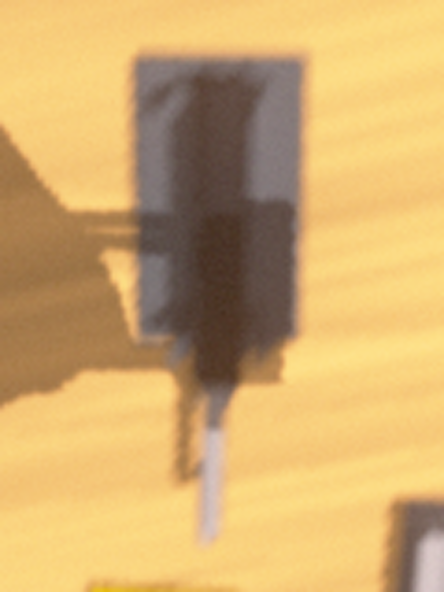

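The base measures 64.0 × 109.2 mm (given 64 × 110), centred at (0.470, 0.272) with yaw -12.7°. The handle top is at 68 mm, as expected. The rod drifts about 4 mm towards the hook's -y. Descending to grasp.

```bash
python3 -m handwheel '[{"hand":1,"dx":-0.8,"dy":0.5,"dz":-2,"wx":0,"wy":0,"wz":0},{"hand":1,"dx":-0.8,"dy":0.5,"dz":-3,"wx":0,"wy":0,"wz":0},{"hand":1,"dx":0,"dy":0,"dz":-3,"wx":0,"wy":0,"wz":0},{"hand":1,"dx":0,"dy":0,"dz":-3,"wx":0,"wy":0,"wz":0},{"hand":1,"dx":0,"dy":0,"dz":-2,"wx":0,"wy":0,"wz":0},{"hand":1,"dx":0,"dy":0,"dz":0,"wx":0,"wy":0,"wz":0}]'; python3 snap.py w3
```

```text
time_s: 1.8
position: [0.4677, 0.2717, 0.0879]
tcp_rot: [[-0.976, 0.219, -0.007], [0.219, 0.976, -0.002], [0.006, -0.004, -1.0]]
force: [-0.0, -1.2, -0.3]
opening: 0.999
1.8 [0.4677 0.2717 0.0879] [[-0.9757, 0.2191, -0.0068], [0.2191, 0.9757, -0.0023], [0.0061, -0.0037, -1.0]]
```

View pics/w3.png

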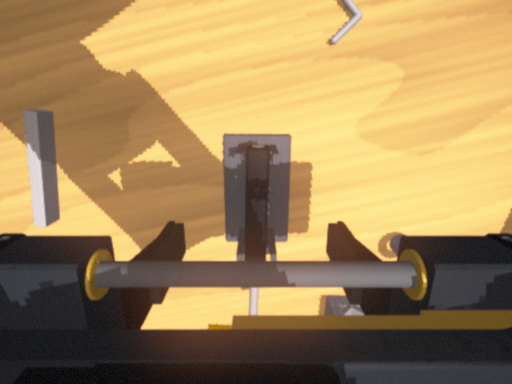

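The handle at (257,200) is centred between the jaws. Going down the rest of the way.

```bash
python3 -m handwheel '[{"hand":1,"dx":0.2,"dy":0,"dz":-1.7,"wx":0,"wy":0,"wz":0},{"hand":1,"dx":0,"dy":0,"dz":-1.7,"wx":0,"wy":0,"wz":0},{"hand":1,"dx":0,"dy":0,"dz":-1,"wx":0,"wy":0,"wz":0},{"hand":1,"dx":0,"dy":0,"dz":0,"wx":0,"wy":0,"wz":0},{"hand":1,"dx":0,"dy":0,"dz":0,"wx":0,"wy":0,"wz":0}]'
```

```text
time_s: 2.35
position: [0.473, 0.2728, 0.0475]
tcp_rot: [[-0.976, 0.219, 0.001], [0.219, 0.976, 0.0], [-0.001, 0.001, -1.0]]
force: [0.8, -0.3, -0.0]
opening: 1.0
```

```bash
python3 -m handwheel '[{"hand":1,"dx":-0.2,"dy":0,"dz":-0.6,"wx":0,"wy":0,"wz":0},{"hand":1,"dx":0,"dy":0,"dz":0,"wx":0,"wy":0,"wz":0},{"hand":-1,"dx":0,"dy":0,"dz":0,"wx":0,"wy":0,"wz":0},{"hand":-1,"dx":0,"dy":0,"dz":0,"wx":0,"wy":0,"wz":0},{"hand":-1,"dx":0,"dy":0,"dz":0,"wx":0,"wy":0,"wz":0},{"hand":-1,"dx":0,"dy":0,"dz":0,"wx":0,"wy":0,"wz":0},{"hand":-1,"dx":0,"dy":0,"dz":0,"wx":0,"wy":0,"wz":0},{"hand":-1,"dx":0,"dy":0,"dz":0,"wx":0,"wy":0,"wz":0}]'
```

```text
time_s: 3.15
position: [0.4705, 0.2725, 0.0408]
tcp_rot: [[-0.976, 0.219, 0.0], [0.219, 0.976, 0.0], [-0.0, 0.0, -1.0]]
force: [0.8, -0.5, 0.4]
opening: 0.542
```

```bash
python3 -m handwheel '[{"hand":-1,"dx":0,"dy":0,"dz":0,"wx":0,"wy":0,"wz":0},{"hand":-1,"dx":0,"dy":0,"dz":0,"wx":0,"wy":0,"wz":0},{"hand":-1,"dx":0,"dy":0,"dz":0,"wx":0,"wy":0,"wz":0},{"hand":-1,"dx":0,"dy":0,"dz":0,"wx":0,"wy":0,"wz":0},{"hand":-1,"dx":0,"dy":0,"dz":0,"wx":0,"wy":0,"wz":0},{"hand":-1,"dx":0,"dy":0,"dz":0,"wx":0,"wy":0,"wz":0}]'
```

```text
time_s: 3.75
position: [0.4704, 0.2725, 0.0407]
tcp_rot: [[-0.976, 0.219, 0.0], [0.219, 0.976, 0.0], [0.0, 0.0, -1.0]]
force: [0.7, -1.3, -0.6]
opening: 0.029
```

The opening of 0.029 (about 2.5 mm) is far below the handle's 18 mm, so something is wrong. Looking.

```bash
python3 snap.py w4; python3 - <<'E'
from h import *
from rig import vision
ps=[]
p,D=vision.capture("scene"); a=cv2.resize(p[100:240,270:410],None,fx=4,fy=4,interpolation=cv2.INTER_CUBIC); cv2.imwrite("pics/s1.png",a[:,:,::-1])
E
```

```text
3.75 [0.4704 0.2725 0.0407] [[-0.9757, 0.219, 0.0], [0.219, 0.9757, 0.0], [0.0, 0.0, -1.0]]
```

View pics/s1.png

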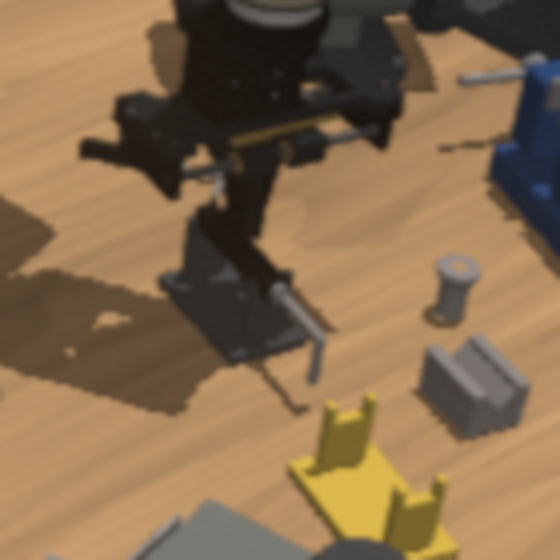

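View pics/w4.png

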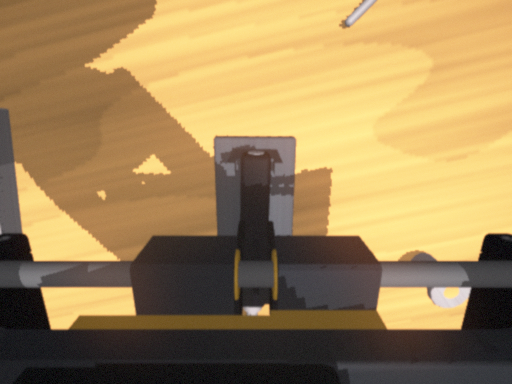

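In both views the fingers appear to be on the handle and the handle still lies in the forks. I'll lift 1.5 cm and check.

```bash
python3 -m handwheel '[{"hand":-1,"dx":0,"dy":0,"dz":0,"wx":0,"wy":0,"wz":0},{"hand":-1,"dx":0,"dy":0,"dz":0.3,"wx":0,"wy":0,"wz":0},{"hand":-1,"dx":0,"dy":0,"dz":0.4,"wx":0,"wy":0,"wz":0},{"hand":-1,"dx":0,"dy":0,"dz":0.4,"wx":0,"wy":0,"wz":0},{"hand":-1,"dx":0,"dy":0,"dz":0.4,"wx":0,"wy":0,"wz":0},{"hand":-1,"dx":0,"dy":0,"dz":0,"wx":0,"wy":0,"wz":0}]'; python3 - <<'E'
from h import *
from rig import vision
ps=[]
p,D=vision.capture("scene"); a=cv2.resize(p[100:240,270:410],None,fx=4,fy=4,interpolation=cv2.INTER_CUBIC); cv2.imwrite("pics/s2.png",a[:,:,::-1])
E
```

```text
time_s: 4.45
position: [0.471, 0.2727, 0.0565]
tcp_rot: [[-0.976, 0.219, 0.002], [0.219, 0.976, 0.001], [-0.001, 0.001, -1.0]]
force: [0.5, 0.4, 0.1]
opening: 0.003
```

View pics/s2.png

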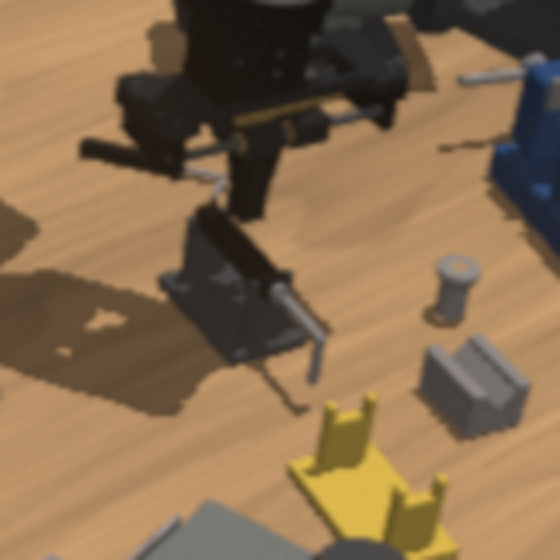

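```bash
python3 - <<'E'
from h import *
from rig import vision,bot
s=bot.read_state();c=vision.get_calibration("scene");t=vision.get_calibration("top")
def cr(u): return np.round((u-[270,100])*4)
print("tcp",cr(proj(c,s["position"])), "handle c",cr(proj(c,[.470,.272,.059])),"rear",cr(proj(c,[.418,.2836,.059])),"front",cr(proj(c,[.522,.260,.059])), "cam",ray(c,256,188)[0],"top tcp",proj(t,s["position"]))
p,D=vision.capture("scene"); P=cloud(c,D)
np.set_printoptions(suppress=True,precision=4)
for x,y in [(250,210),(250,190),(240,240),(265,270),(215,215)]:
    print((x,y),P[int(100+y/4),int(270+x/4)])
E
python3 snap.py w5
```

```text
tcp [240. 249.] handle c [239. 246.] rear [201. 208.] front [278. 287.] cam [ 1.2321344  -0.58685435  0.84462368] top tcp [153.65554977 220.44938064]
(250, 210) [0.4779 0.2668 0.0983]
(250, 190) [0.4766 0.2653 0.1149]
(240, 240) [0.4734 0.2683 0.0678]
(265, 270) [0.5089 0.2571 0.0687]
(215, 215) [0.4409 0.2708 0.0729]
4.55 [0.4705 0.2726 0.056 ] [[-0.9757, 0.219, 0.0004], [0.219, 0.9757, 0.0002], [-0.0004, 0.0003, -1.0]]
```

View pics/w5.png

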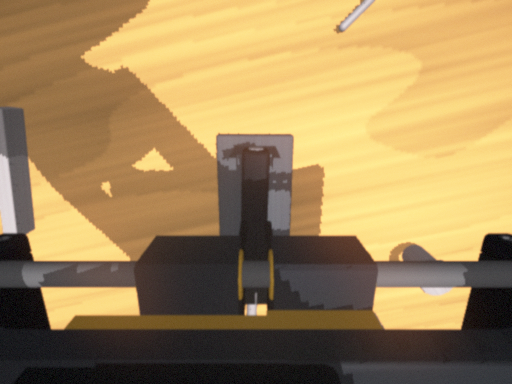

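Projecting the reported TCP puts it at the handle, but the depth shows the real finger ends about 40 mm higher, at z≈0.095. Measuring the gripper ends properly.

```bash
python3 - <<'E'
from h import *
from rig import vision,bot
np.set_printoptions(suppress=True,precision=4)
c=vision.get_calibration("scene"); p,D=vision.capture("scene"); P=cloud(c,D)
cv2.imwrite("pics/s3.png",cv2.resize(p[60:180,300:360],None,fx=8,fy=5,interpolation=cv2.INTER_CUBIC)[:,:,::-1])
for row in range(132,166,2):
    print(row,[tuple(np.round(P[row,x],3)) for x in (328,331,334)])
s=bot.read_state(); print(s["opening"],s["position"],s["joint_positions"])
E
```

```text
132 [(np.float64(0.486), np.float64(0.231), np.float64(0.18)), (np.float64(0.493), np.float64(0.235), np.float64(0.182)), (np.float64(0.497), np.float64(0.242), np.float64(0.182))]
134 [(np.float64(0.487), np.float64(0.231), np.float64(0.175)), (np.float64(0.496), np.float64(0.232), np.float64(0.179)), (np.float64(0.497), np.float64(0.243), np.float64(0.176))]
136 [(np.float64(0.492), np.float64(0.226), np.float64(0.173)), (np.float64(0.496), np.float64(0.234), np.float64(0.172)), (np.float64(0.498), np.float64(0.243), np.float64(0.17))]
138 [(np.float64(0.485), np.float64(0.235), np.float64(0.16)), (np.float64(0.499), np.float64(0.231), np.float64(0.168)), (np.float64(0.501), np.float64(0.241), np.float64(0.166))]
140 [(np.float64(0.468), np.float64(0.255), np.float64(0.137)), (np.float64(0.475), np.float64(0.259), np.float64(0.14)), (np.float64(0.476), np.float64(0.27), np.float64(0.136))]
142 [(np.float64(0.468), np.float64(0.256), np.float64(0.131)), (np.float64(0.477), np.float64(0.258), np.float64(0.134)), (np.float64(0.476), np.float64(0.271), np.float64(0.129))]
144 [(np.floa
[... 1379 characters left out ...]
.float64(0.407), np.float64(0.361), np.float64(0.0))]
160 [(np.float64(0.469), np.float64(0.264), np.float64(0.067)), (np.float64(0.474), np.float64(0.272), np.float64(0.067)), (np.float64(0.414), np.float64(0.354), np.float64(-0.001))]
162 [(np.float64(0.477), np.float64(0.257), np.float64(0.068)), (np.float64(0.485), np.float64(0.26), np.float64(0.071)), (np.float64(0.485), np.float64(0.274), np.float64(0.065))]
164 [(np.float64(0.476), np.float64(0.259), np.float64(0.059)), (np.float64(0.492), np.float64(0.254), np.float64(0.071)), (np.float64(0.493), np.float64(0.265), np.float64(0.066))]
0.0047659474881143245 [0.4703 0.2725 0.0557] [ 18.3039  35.4293 100.3682  -0.0009  44.2124 -59.0487]
```

View pics/s3.png

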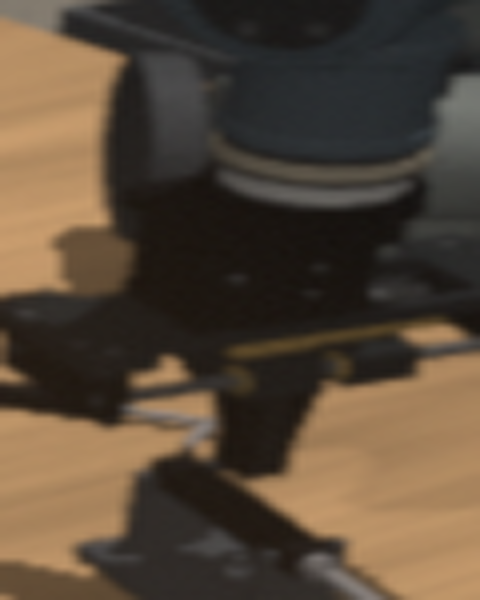

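The real finger ends are at z≈0.086 while the TCP reads 0.0557, so the reported TCP sits about 31 mm beyond the real tips. The hook was not touched. I'll open and go lower, watching the force.

```bash
python3 -m handwheel '[{"hand":1,"dx":0,"dy":0,"dz":0,"wx":0,"wy":0,"wz":0},{"hand":1,"dx":0,"dy":0,"dz":0,"wx":0,"wy":0,"wz":0},{"hand":1,"dx":0,"dy":0,"dz":0,"wx":0,"wy":0,"wz":0},{"hand":1,"dx":0,"dy":0,"dz":0,"wx":0,"wy":0,"wz":0},{"hand":1,"dx":0,"dy":0,"dz":0,"wx":0,"wy":0,"wz":0},{"hand":1,"dx":0,"dy":0,"dz":-0.6,"wx":0,"wy":0,"wz":0},{"hand":1,"dx":0,"dy":0,"dz":-1,"wx":0,"wy":0,"wz":0},{"hand":1,"dx":0,"dy":0,"dz":-1,"wx":0,"wy":0,"wz":0},{"hand":1,"dx":0,"dy":0,"dz":-1,"wx":0,"wy":0,"wz":0},{"hand":1,"dx":0,"dy":0,"dz":0,"wx":0,"wy":0,"wz":0}]'
python3 - <<'E'
from h import *
from rig import vision
p,D=vision.capture("scene"); a=cv2.resize(p[100:240,270:410],None,fx=4,fy=4,interpolation=cv2.INTER_CUBIC); cv2.imwrite("pics/s4.png",a[:,:,::-1])
E
```

```text
time_s: 5.65
position: [0.469, 0.272, 0.0178]
tcp_rot: [[-0.976, 0.219, -0.004], [0.219, 0.976, -0.001], [0.003, -0.002, -1.0]]
force: [0.6, -1.2, 0.1]
opening: 0.836
```

View pics/s4.png

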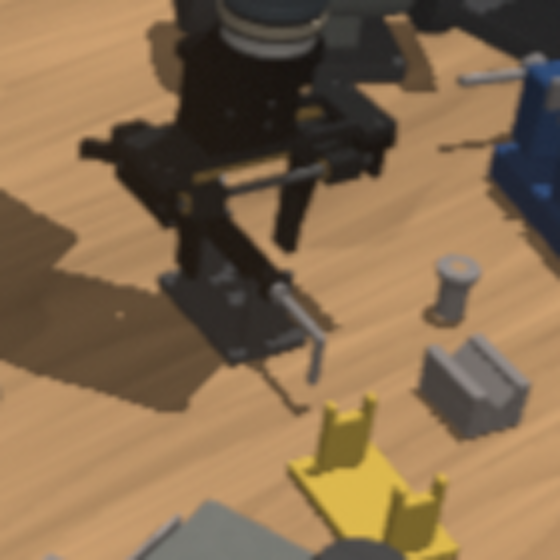

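The fingers now straddle the handle. 1.1 cm more, then close.

```bash
python3 -m handwheel '[{"hand":1,"dx":0,"dy":0,"dz":-0.6,"wx":0,"wy":0,"wz":0},{"hand":1,"dx":0,"dy":0,"dz":-0.4,"wx":0,"wy":0,"wz":0},{"hand":-1,"dx":0,"dy":0,"dz":0,"wx":0,"wy":0,"wz":0},{"hand":-1,"dx":0,"dy":0,"dz":0,"wx":0,"wy":0,"wz":0},{"hand":-1,"dx":0,"dy":0,"dz":0,"wx":0,"wy":0,"wz":0},{"hand":-1,"dx":0,"dy":0,"dz":0,"wx":0,"wy":0,"wz":0},{"hand":-1,"dx":0,"dy":0,"dz":0,"wx":0,"wy":0,"wz":0},{"hand":-1,"dx":0,"dy":0,"dz":0,"wx":0,"wy":0,"wz":0},{"hand":-1,"dx":0,"dy":0,"dz":0,"wx":0,"wy":0,"wz":0},{"hand":-1,"dx":0,"dy":0,"dz":0,"wx":0,"wy":0,"wz":0}]'
python3 -m handwheel '[{"hand":-1,"dx":0,"dy":0,"dz":0,"wx":0,"wy":0,"wz":0},{"hand":-1,"dx":0,"dy":0,"dz":0,"wx":0,"wy":0,"wz":0},{"hand":-1,"dx":0,"dy":0,"dz":0,"wx":0,"wy":0,"wz":0},{"hand":-1,"dx":0,"dy":0,"dz":0,"wx":0,"wy":0,"wz":0}]'
```

```text
time_s: 6.7
position: [0.4704, 0.2725, 0.0098]
tcp_rot: [[-0.976, 0.219, -0.0], [0.219, 0.976, -0.0], [0.0, -0.0, -1.0]]
force: [0.3, 0.1, 0.1]
opening: 0.356
time_s: 7.1
position: [0.4704, 0.2724, 0.0098]
tcp_rot: [[-0.976, 0.219, -0.0], [0.219, 0.976, -0.0], [0.0, -0.0, -1.0]]
force: [-0.7, -0.8, 0.7]
opening: 0.208
```

The opening of 0.208 is 18.1 mm, the handle's width, so it is gripped. The home reading is TCP (0.4704, 0.2725, 0.0098). Lifting.

```bash
python3 -m handwheel '[{"hand":-1,"dx":0,"dy":0,"dz":0.5,"wx":0,"wy":0,"wz":0},{"hand":-1,"dx":0,"dy":0,"dz":0.7,"wx":0,"wy":0,"wz":0},{"hand":-1,"dx":0,"dy":0,"dz":0.8,"wx":0,"wy":0,"wz":0},{"hand":-1,"dx":0,"dy":0,"dz":1.5,"wx":0,"wy":0,"wz":0},{"hand":-1,"dx":0,"dy":0,"dz":2,"wx":0,"wy":0,"wz":0},{"hand":-1,"dx":0,"dy":0,"dz":2,"wx":0,"wy":0,"wz":0},{"hand":-1,"dx":0,"dy":0,"dz":1.5,"wx":0,"wy":0,"wz":0},{"hand":-1,"dx":0,"dy":0,"dz":0,"wx":0,"wy":0,"wz":0},{"hand":-1,"dx":0,"dy":0,"dz":0,"wx":0,"wy":0,"wz":0}]'
python3 snap.py w6; python3 - <<'E'
from h import *
from rig import vision
for n in ["scene","top"]:
    p,D=vision.capture(n); np.savez(f"pics/{n}1.npz",p=p,d=D)
    a=p[60:260,250:410] if n=="scene" else p[120:250,110:310]
    cv2.imwrite(f"pics/{n}1c.png",cv2.resize(a,None,fx=3,fy=3,interpolation=cv2.INTER_CUBIC)[:,:,::-1])
E
```

```text
time_s: 8.0
position: [0.4704, 0.2725, 0.1001]
tcp_rot: [[-0.976, 0.219, 0.001], [0.219, 0.976, 0.0], [-0.001, 0.0, -1.0]]
force: [-0.3, 0.1, -2.9]
opening: 0.204
8.0 [0.4704 0.2725 0.1001] [[-0.9757, 0.2189, 0.0007], [0.219, 0.9757, 0.0003], [-0.0006, 0.0004, -1.0]]
```

View pics/w6.png

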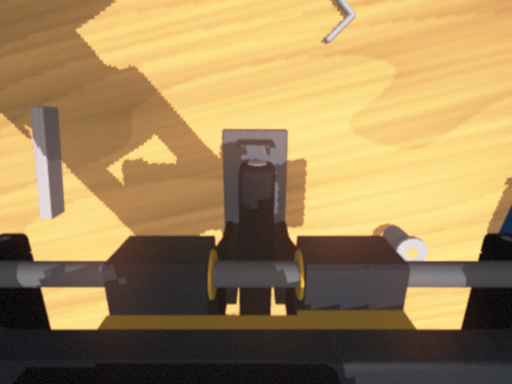

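View pics/scene1c.png

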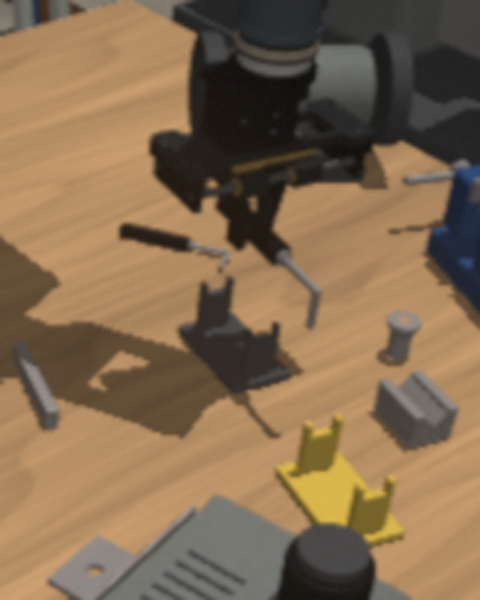

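View pics/top1c.png

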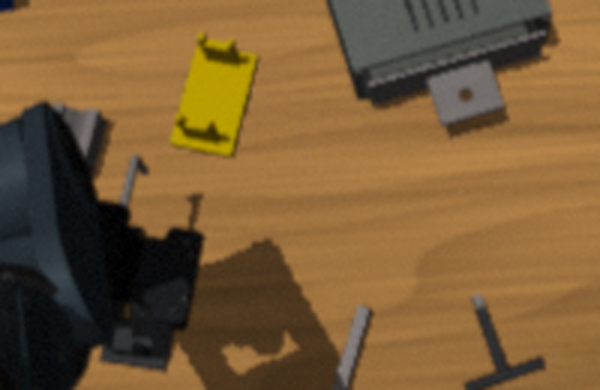

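The hook is held level: the tip is at scene1c (312,325) and the rest below is empty and unmoved. Next I refine the hole from two views and compute the shift.

```bash
cat > hole.py <<'E'
from h import *
from rig import vision
import sys
def hole(n,p,guess):
    c=vision.get_calibration(n); g=proj(c,[*guess,.045]).astype(int); w=11
    a=cv2.resize(p[g[1]-w:g[1]+w+1,g[0]-w:g[0]+w+1],None,fx=8,fy=8,interpolation=cv2.INTER_CUBIC).astype(int)
    m=((a[...,0]-a[...,2])>22).astype(np.uint8)   # brown bench seen through hole
    k,l,s,ce=cv2.connectedComponentsWithStats(m)
    h=m.shape[0]/2; out=[]
    for i in range(1,k):
        if 60<s[i,4]<4000: out.append((np.hypot(*(ce[i]-h)),s[i,4],(ce[i]+.5)/8-.5+g-w))
    out.sort(key=lambda t:t[0]); return [(round(d,1),int(A),np.round(u,2),np.round(on_z(c,*u,.046),4)) for d,A,u in out[:3]]
if __name__=="__main__":
    for n in ["top","scene"]:
        print(n,hole(n,np.load(f"pics/{n}1.npz")["p"],(.654,-.052)))
E
python3 hole.py
python3 - <<'E'
from h import *
from rig import vision
for n in ["top","scene"]:
    z=np.load(f"pics/{n}1.npz");D=z["d"];c=vision.get_calibration(n);P=cloud(c,D)
    x,y,Z=P[...,0],P[...,1],P[...,2]
    m=(D>0)&(abs(Z-.048)<.004)&(x>.6)&(x<.69)&(y>-.11)&(y<.0); q=P[m]
    r=cv2.minAreaRect((q[:,:2]*1000).astype(np.float32)); print(n,len(q),np.round(r[0],1),np.round(r[1],1),r[2])
    # rod end
    m=(D>0)&(Z>.09)&(Z<.2)&(x>.53)&(x<.62)&(y>.2)&(y<.3); q=P[m]; 
    for s in np.arange(.53,.6,.01):
        k=q[abs(q[:,0]-s)<.005]
        if len(k)>1: print(round(s,2),len(k),np.round([k[:,1].min(),k[:,1].max(),k[:,1].mean(),k[:,2].max(),k[:,2].min()],4))
E
```

```text
top [(np.float64(6.8), 655, array([264.82, 151.45]), array([ 0.654 , -0.0527,  0.046 ])), (np.float64(99.0), 452, array([274.85, 144.99]), array([ 0.6718, -0.0837,  0.046 ]))]
scene [(np.float64(18.4), 1050, array([281.11, 250.29]), array([ 0.6526, -0.0573,  0.046 ])), (np.float64(116.6), 411, array([272.71, 259.32]), array([ 0.6634, -0.0909,  0.046 ]))]
top 350 [655.5 -51.7] [52.2 92.5] 12.68287181854248
0.54 8 [0.2511 0.2592 0.2551 0.1536 0.148 ]
0.55 13 [0.248  0.2562 0.2529 0.1538 0.1477]
0.56 11 [0.2472 0.2537 0.2505 0.1544 0.1485]
0.57 12 [0.2448 0.2507 0.2471 0.1577 0.1342]
0.58 21 [0.242  0.2502 0.2447 0.1538 0.1136]
scene 323 [647.4 -58.5] [39.2 67. ] 13.372896194458008
0.53 4 [0.2505 0.2559 0.2525 0.1533 0.1501]
0.54 10 [0.2462 0.2565 0.2499 0.1538 0.1475]
0.55 10 [0.2443 0.2507 0.247  0.1537 0.146 ]
0.56 10 [0.2411 0.2503 0.2442 0.1545 0.1481]
0.57 13 [0.2399 0.247  0.2428 0.1522 0.11  ]
0.58 42 [0.2367 0.2476 0.2408 0.1535 0.1108]
```

Top and wrist views agree to within 1 mm; the scene view shows everything about 4 mm lower in y, for both hook and hole, so I use the top view. The target TCP is about (0.546, -0.074) after turning +0.448 rad.

```bash
python3 -m handwheel '[{"hand":-1,"dx":0.75,"dy":-3.5,"dz":0,"wx":0,"wy":0,"wz":0.045},{"hand":-1,"dx":0.75,"dy":-3.5,"dz":0,"wx":0,"wy":0,"wz":0.045},{"hand":-1,"dx":0.75,"dy":-3.5,"dz":0,"wx":0,"wy":0,"wz":0.045},{"hand":-1,"dx":0.75,"dy":-3.5,"dz":0,"wx":0,"wy":0,"wz":0.045},{"hand":-1,"dx":0.75,"dy":-3.5,"dz":0,"wx":0,"wy":0,"wz":0.045},{"hand":-1,"dx":0.75,"dy":-3.5,"dz":0,"wx":0,"wy":0,"wz":0.045},{"hand":-1,"dx":0.75,"dy":-3.5,"dz":0,"wx":0,"wy":0,"wz":0.045},{"hand":-1,"dx":0.75,"dy":-3.5,"dz":0,"wx":0,"wy":0,"wz":0.045},{"hand":-1,"dx":0.75,"dy":-3.5,"dz":0,"wx":0,"wy":0,"wz":0.045},{"hand":-1,"dx":0.8,"dy":-3.1,"dz":0,"wx":0,"wy":0,"wz":0.043}]'
python3 -m handwheel '[{"hand":-1,"dx":0,"dy":0,"dz":0,"wx":0,"wy":0,"wz":0},{"hand":-1,"dx":0,"dy":0,"dz":-1,"wx":0,"wy":0,"wz":0},{"hand":-1,"dx":0,"dy":0,"dz":-1,"wx":0,"wy":0,"wz":0},{"hand":-1,"dx":0,"dy":0,"dz":0,"wx":0,"wy":0,"wz":0},{"hand":-1,"dx":0,"dy":0,"dz":0,"wx":0,"wy":0,"wz":0}]'
python3 - <<'E'
from h import *
from rig import vision
for n in ["scene","top"]:
    p,D=vision.capture(n); np.savez(f"pics/{n}2.npz",p=p,d=D)
    a=p[180:320,220:340] if n=="scene" else p[100:220,210:320]
    cv2.imwrite(f"pics/{n}2c.png",cv2.resize(a,None,fx=4,fy=4,interpolation=cv2.INTER_CUBIC)[:,:,::-1])
E
```

```text
time_s: 9.15
position: [0.5454, -0.0752, 0.0987]
tcp_rot: [[-0.974, -0.226, -0.002], [-0.226, 0.974, 0.0], [0.002, 0.001, -1.0]]
force: [1.4, 1.0, -2.6]
opening: 0.203
time_s: 9.65
position: [0.545, -0.0722, 0.0788]
tcp_rot: [[-0.974, -0.227, -0.002], [-0.227, 0.974, 0.001], [0.002, 0.001, -1.0]]
force: [-0.5, -0.3, -2.7]
opening: 0.2
```

View pics/scene2c.png

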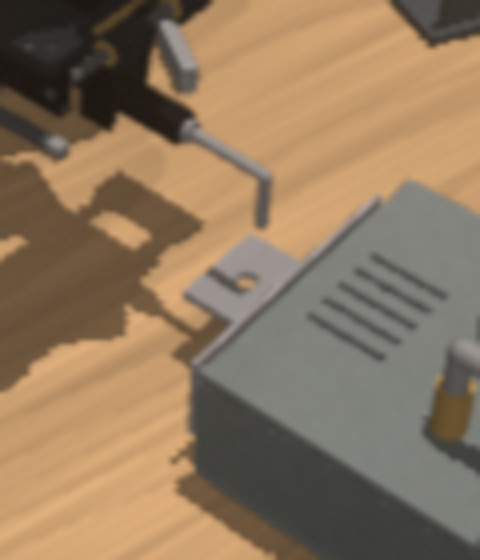

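View pics/top2c.png

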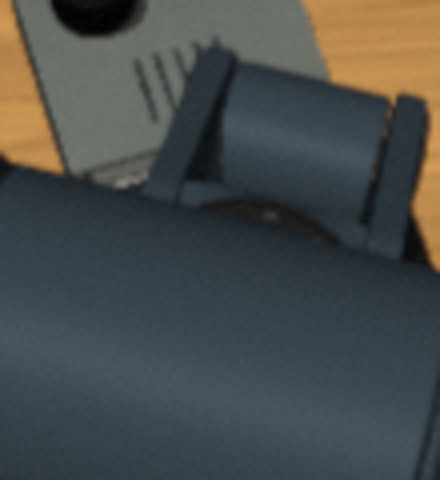

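The top view is blocked by the arm. In the scene view the tip is at crop (263,225) and the hole at (246,283). I'll compare them in that same camera.

```bash
cat > tip.py <<'E'
from h import *
from rig import vision
import sys
from hole import hole
def tipxy(p,D,c,lo,hi,xy,r=.03):
    # rod's vertical part: per image row, the mid column of the grey rod against the bench -> ray on the row's height
    P=cloud(c,D); m=(D>0)&(P[...,2]>lo)&(P[...,2]<hi)&(np.hypot(P[...,0]-xy[0],P[...,1]-xy[1])<r)
    q=P[m]; v=ray(c,256,190)[0][:2]-np.array(xy); v/=np.linalg.norm(v)
    n=np.array([-v[1],v[0]]); d=q[:,:2]@v; s=q[:,:2]@n
    sm=(s.min()+s.max())/2; sm2=np.median(s); dm=np.median(d)-.0030
    return len(q),np.round(v*dm+n*sm,4),np.round(v*dm+n*sm2,4),np.round((s.max()-s.min())*1e3,1),np.round(q[:,2].min(),4)
if __name__=="__main__":
    k=sys.argv[1]; z=np.load(f"pics/scene{k}.npz"); c=vision.get_calibration("scene")
    print("hole",hole("scene",z["p"],(.6526,-.0573)))
    print("tip",tipxy(z["p"],z["d"],c,float(sys.argv[2]),float(sys.argv[3]),(.652,-.055)))
E
python3 tip.py 2 .088 .115; python3 tip.py 2 .088 .105
```

```text
hole [(np.float64(2.2), 1125, array([281.04, 250.33]), array([ 0.6526, -0.0575,  0.046 ])), (np.float64(105.4), 1352, array([271.91, 259.54]), array([ 0.6629, -0.0928,  0.046 ]))]
tip (28, array([ 0.6527, -0.051 ]), array([ 0.6527, -0.0511]), np.float64(7.5), np.float64(0.0896))
hole [(np.float64(2.2), 1125, array([281.04, 250.33]), array([ 0.6526, -0.0575,  0.046 ])), (np.float64(105.4), 1352, array([271.91, 259.54]), array([ 0.6629, -0.0928,  0.046 ]))]
tip (17, array([ 0.6519, -0.0503]), array([ 0.6513, -0.051 ]), np.float64(7.5), np.float64(0.0896))
```

The estimates disagree by a few mm because tip and hole are at different heights. I'll lower the tip to about 7 mm above the lip, shift dy by -5 mm, and compare in the scene camera at nearly equal height.

```bash
python3 -m handwheel '[{"hand":-1,"dx":0,"dy":-0.5,"dz":-1,"wx":0,"wy":0,"wz":0},{"hand":-1,"dx":0,"dy":0,"dz":-1,"wx":0,"wy":0,"wz":0},{"hand":-1,"dx":0,"dy":0,"dz":-1,"wx":0,"wy":0,"wz":0},{"hand":-1,"dx":0,"dy":0,"dz":-0.3,"wx":0,"wy":0,"wz":0},{"hand":-1,"dx":0,"dy":0,"dz":0,"wx":0,"wy":0,"wz":0},{"hand":-1,"dx":0,"dy":0,"dz":0,"wx":0,"wy":0,"wz":0}]'
cat > sc.py <<'E'
from h import *
from rig import vision
import sys
k=sys.argv[1]
p,D=vision.capture("scene"); np.savez(f"pics/scene{k}.npz",p=p,d=D)
a=p[225:275,255:315]
cv2.imwrite(f"pics/scene{k}c.png",cv2.resize(a,None,fx=10,fy=10,interpolation=cv2.INTER_CUBIC)[:,:,::-1])
E
python3 sc.py 3; python3 tip.py 3 .056 .08;python3 tip.py 3 .054 .07
```

```text
time_s: 10.35
position: [0.546, -0.0785, 0.0466]
tcp_rot: [[-0.974, -0.225, -0.0], [-0.225, 0.974, 0.0], [0.0, 0.0, -1.0]]
force: [0.3, -0.5, -1.7]
opening: 0.204
hole [(np.float64(2.0), 1131, array([281.06, 250.32]), array([ 0.6526, -0.0574,  0.046 ])), (np.float64(100.1), 1946, array([289.22, 240.57]), array([ 0.6391, -0.0213,  0.046 ])), (np.float64(105.6), 1341, array([271.88, 259.54]), array([ 0.6629, -0.0928,  0.046 ]))]
tip (36, array([ 0.664 , -0.0497]), array([ 0.6572, -0.0571]), np.float64(30.6), np.float64(0.0571))
hole [(np.float64(2.0), 1131, array([281.06, 250.32]), array([ 0.6526, -0.0574,  0.046 ])), (np.float64(100.1), 1946, array([289.22, 240.57]), array([ 0.6391, -0.0213,  0.046 ])), (np.float64(105.6), 1341, array([271.88, 259.54]), array([ 0.6629, -0.0928,  0.046 ]))]
tip (17, array([ 0.6635, -0.0487]), array([ 0.6566, -0.0563]), np.float64(29.7), np.float64(0.0571))
```

View pics/scene3c.png

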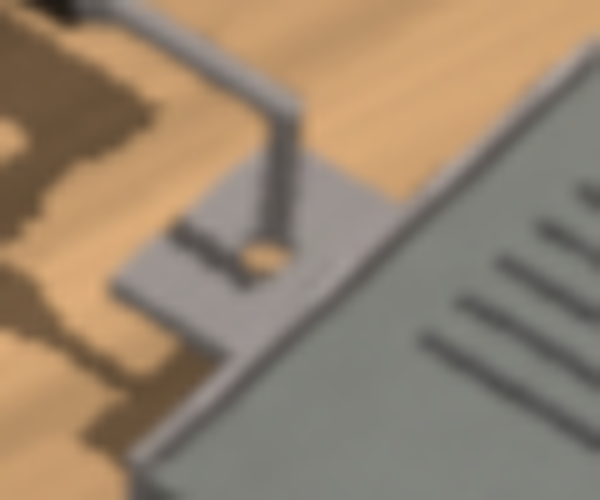

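```bash
python3 - <<'E'
from h import *
from rig import vision
c=vision.get_calibration("scene")
b=np.array([.6526,-.0574,.048])
J=np.array([(proj(c,b+d)-proj(c,b))/.001*10/1000 for d in np.eye(3)*.001]).T
print("crop px per mm",np.round(J,2)); print("hole@.048 crop",(proj(c,b)-[255,225]+.5)*10-.5)
tip=np.array([274,241.]); hole=np.array([263,256.])
for dz in (7,8,9):
    print(dz,np.linalg.solve(J[:,:2],hole-tip+J[:,2]*dz))
E
```

```text
crop px per mm [[ 2.73  3.34  0.23]
 [ 2.52 -1.82 -3.04]]
hole@.048 crop [265.73420946 251.52302909]
7 [-2.84757644 -0.48206216]
8 [-3.57506537  0.18322215]
9 [-4.3025543   0.84850645]
```

The scene view says the tip needs roughly -2 to -3.5 mm in x and about 0 in y. I'll move dx -2.5 mm, lower 5 mm, and look once more.

```bash
python3 -m handwheel '[{"hand":-1,"dx":-0.25,"dy":0,"dz":0,"wx":0,"wy":0,"wz":0},{"hand":-1,"dx":0,"dy":0,"dz":-0.3,"wx":0,"wy":0,"wz":0},{"hand":-1,"dx":0,"dy":0,"dz":-0.2,"wx":0,"wy":0,"wz":0},{"hand":-1,"dx":0,"dy":0,"dz":0,"wx":0,"wy":0,"wz":0},{"hand":-1,"dx":0,"dy":0,"dz":0,"wx":0,"wy":0,"wz":0}]'
python3 sc.py 4
```

```text
time_s: 10.9
position: [0.5434, -0.0785, 0.0417]
tcp_rot: [[-0.974, -0.225, -0.0], [-0.225, 0.974, 0.0], [0.0, 0.0, -1.0]]
force: [0.2, -1.3, -2.3]
opening: 0.204
```

View pics/scene4c.png

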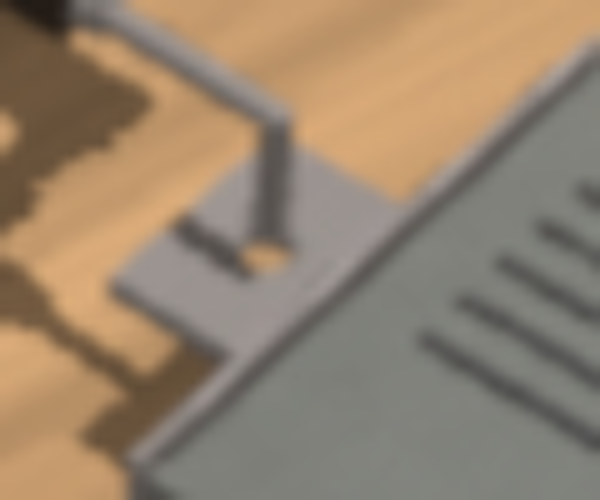

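The rod end is now at crop (267,245) directly over the hole at (264,257). Lowering gently and feeling.

```bash
python3 -m handwheel '[{"hand":-1,"dx":0,"dy":0,"dz":-0.15,"wx":0,"wy":0,"wz":0},{"hand":-1,"dx":0,"dy":0,"dz":-0.15,"wx":0,"wy":0,"wz":0},{"hand":-1,"dx":0,"dy":0,"dz":-0.1,"wx":0,"wy":0,"wz":0},{"hand":-1,"dx":0,"dy":0,"dz":0,"wx":0,"wy":0,"wz":0}]'
python3 -m handwheel '[{"hand":-1,"dx":0,"dy":0,"dz":-0.1,"wx":0,"wy":0,"wz":0},{"hand":-1,"dx":0,"dy":0,"dz":0,"wx":0,"wy":0,"wz":0}]'
```

```text
time_s: 11.35
position: [0.5433, -0.0784, 0.0375]
tcp_rot: [[-0.974, -0.225, -0.0], [-0.225, 0.974, 0.0], [0.0, 0.0, -1.0]]
force: [0.3, 0.1, -3.2]
opening: 0.203
time_s: 11.55
position: [0.5434, -0.0785, 0.0366]
tcp_rot: [[-0.974, -0.225, -0.0], [-0.225, 0.974, 0.0], [0.0, 0.0, -1.0]]
force: [-0.3, -0.3, -1.0]
opening: 0.202
```

```bash
python3 -m handwheel '[{"hand":-1,"dx":0,"dy":0,"dz":-0.1,"wx":0,"wy":0,"wz":0},{"hand":-1,"dx":0,"dy":0,"dz":0,"wx":0,"wy":0,"wz":0}]'; python3 -c "
from rig import bot;s=bot.read_state();print(s['force'],s['moment'],s['position'])"
```

```text
time_s: 11.75
position: [0.5434, -0.0785, 0.0356]
tcp_rot: [[-0.974, -0.225, -0.0], [-0.225, 0.974, 0.0], [0.0, 0.0, -1.0]]
force: [-0.1, 0.6, -2.2]
opening: 0.206
[-0.11383024  0.55045133 -2.20095529] [ 0.01401335  0.07745727 -0.06679292] [ 0.54335555 -0.07846874  0.03564456]
```

```bash
python3 -m handwheel '[{"hand":-1,"dx":0,"dy":0,"dz":-0.15,"wx":0,"wy":0,"wz":0},{"hand":-1,"dx":0,"dy":0,"dz":-0.15,"wx":0,"wy":0,"wz":0},{"hand":-1,"dx":0,"dy":0,"dz":0,"wx":0,"wy":0,"wz":0}]';python3 -m handwheel '[{"hand":-1,"dx":0,"dy":0,"dz":-0.15,"wx":0,"wy":0,"wz":0},{"hand":-1,"dx":0,"dy":0,"dz":-0.15,"wx":0,"wy":0,"wz":0},{"hand":-1,"dx":0,"dy":0,"dz":0,"wx":0,"wy":0,"wz":0}]';
python3 sc.py 5
```

```text
time_s: 12.05
position: [0.5432, -0.0784, 0.0325]
tcp_rot: [[-0.974, -0.225, -0.001], [-0.225, 0.974, 0.0], [0.0, 0.0, -1.0]]
force: [0.6, -0.9, -2.3]
opening: 0.204
time_s: 12.35
position: [0.5433, -0.0784, 0.0295]
tcp_rot: [[-0.974, -0.225, -0.0], [-0.225, 0.974, 0.0], [0.0, 0.0, -1.0]]
force: [-0.1, 0.2, -2.6]
opening: 0.21
```

View pics/scene5c.png

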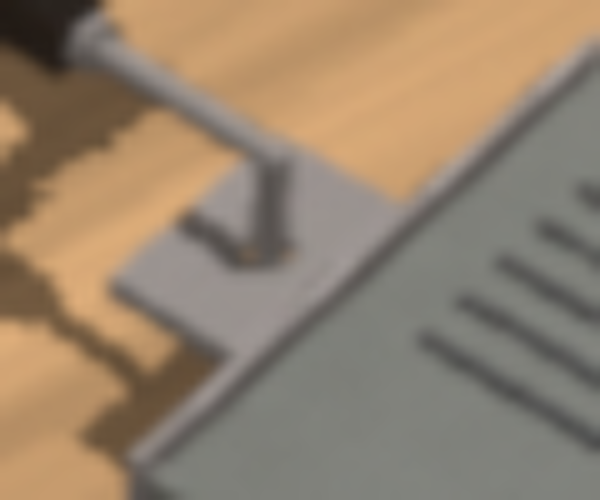

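The rod is inside the hole at crop (268,258), no contact felt. I'll go deeper to shorten the lever.

```bash
python3 -m handwheel '[{"hand":-1,"dx":0,"dy":0,"dz":-0.2,"wx":0,"wy":0,"wz":0},{"hand":-1,"dx":0,"dy":0,"dz":-0.2,"wx":0,"wy":0,"wz":0},{"hand":-1,"dx":0,"dy":0,"dz":-0.2,"wx":0,"wy":0,"wz":0},{"hand":-1,"dx":0,"dy":0,"dz":0,"wx":0,"wy":0,"wz":0}]';python3 -m handwheel '[{"hand":-1,"dx":0,"dy":0,"dz":-0.2,"wx":0,"wy":0,"wz":0},{"hand":-1,"dx":0,"dy":0,"dz":-0.2,"wx":0,"wy":0,"wz":0},{"hand":-1,"dx":0,"dy":0,"dz":-0.2,"wx":0,"wy":0,"wz":0},{"hand":-1,"dx":0,"dy":0,"dz":0,"wx":0,"wy":0,"wz":0},{"hand":-1,"dx":0,"dy":0,"dz":0,"wx":0,"wy":0,"wz":0}]'
```

```text
time_s: 12.8
position: [0.5431, -0.0784, 0.0234]
tcp_rot: [[-0.974, -0.225, -0.001], [-0.225, 0.974, 0.0], [0.001, 0.0, -1.0]]
force: [1.2, -0.7, -2.2]
opening: 0.201
time_s: 13.3
position: [0.5434, -0.0785, 0.0177]
tcp_rot: [[-0.974, -0.225, -0.0], [-0.225, 0.974, 0.0], [0.0, 0.0, -1.0]]
force: [0.1, -0.1, -2.8]
opening: 0.203
```

Now pulling along the box's -x, direction (-0.974, -0.227), in small steps.

```bash
python3 -m handwheel '[{"hand":-1,"dx":-0.1,"dy":-0.023,"dz":0,"wx":0,"wy":0,"wz":0},{"hand":-1,"dx":-0.1,"dy":-0.023,"dz":0,"wx":0,"wy":0,"wz":0},{"hand":-1,"dx":-0.1,"dy":-0.023,"dz":0,"wx":0,"wy":0,"wz":0}]'; python3 -m handwheel '[{"hand":-1,"dx":-0.1,"dy":-0.023,"dz":0,"wx":0,"wy":0,"wz":0},{"hand":-1,"dx":-0.1,"dy":-0.023,"dz":0,"wx":0,"wy":0,"wz":0}]';python3 -m handwheel '[{"hand":-1,"dx":-0.1,"dy":-0.023,"dz":0,"wx":0,"wy":0,"wz":0},{"hand":-1,"dx":-0.1,"dy":-0.023,"dz":0,"wx":0,"wy":0,"wz":0}]'
```

```text
time_s: 13.6
position: [0.5406, -0.0792, 0.0178]
tcp_rot: [[-0.974, -0.225, 0.001], [-0.225, 0.974, -0.0], [-0.001, -0.0, -1.0]]
force: [1.3, 1.0, -2.4]
opening: 0.204
time_s: 13.8
position: [0.5402, -0.0798, 0.018]
tcp_rot: [[-0.974, -0.225, 0.004], [-0.225, 0.974, -0.001], [-0.003, -0.001, -1.0]]
force: [4.8, 2.7, -4.4]
opening: 0.205
time_s: 14.0
position: [0.5375, -0.0802, 0.0179]
tcp_rot: [[-0.974, -0.225, 0.002], [-0.225, 0.974, -0.001], [-0.002, -0.001, -1.0]]
force: [3.4, 2.6, -2.9]
opening: 0.207
```

Sliding at about 4 to 5 N. Continuing at 2 mm per row; the stop cannot be nearer than about 40 mm further.

```bash
python3 -m handwheel '[{"hand":-1,"dx":-0.2,"dy":-0.046,"dz":0,"wx":0,"wy":0,"wz":0},{"hand":-1,"dx":-0.2,"dy":-0.046,"dz":0,"wx":0,"wy":0,"wz":0},{"hand":-1,"dx":-0.2,"dy":-0.046,"dz":0,"wx":0,"wy":0,"wz":0},{"hand":-1,"dx":-0.2,"dy":-0.046,"dz":0,"wx":0,"wy":0,"wz":0},{"hand":-1,"dx":-0.2,"dy":-0.046,"dz":0,"wx":0,"wy":0,"wz":0}]'; python3 -m handwheel '[{"hand":-1,"dx":-0.2,"dy":-0.046,"dz":0,"wx":0,"wy":0,"wz":0},{"hand":-1,"dx":-0.2,"dy":-0.046,"dz":0,"wx":0,"wy":0,"wz":0},{"hand":-1,"dx":-0.2,"dy":-0.046,"dz":0,"wx":0,"wy":0,"wz":0},{"hand":-1,"dx":-0.2,"dy":-0.046,"dz":0,"wx":0,"wy":0,"wz":0},{"hand":-1,"dx":-0.2,"dy":-0.046,"dz":0,"wx":0,"wy":0,"wz":0}]'; python3 sc.py 6
```

```text
time_s: 14.5
position: [0.5266, -0.0826, 0.0179]
tcp_rot: [[-0.974, -0.225, 0.001], [-0.225, 0.974, -0.0], [-0.001, -0.0, -1.0]]
force: [4.4, 1.6, -2.8]
opening: 0.206
time_s: 15.0
position: [0.5164, -0.0848, 0.0178]
tcp_rot: [[-0.974, -0.225, 0.0], [-0.225, 0.974, -0.0], [-0.0, -0.0, -1.0]]
force: [4.2, 1.5, -3.1]
opening: 0.208
```

```bash
python3 - <<'E'
from h import *
p=np.load("pics/scene6.npz")["p"]; cv2.imwrite("pics/s6b.png",cv2.resize(p[200:300,220:340],None,fx=5,fy=5,interpolation=cv2.INTER_CUBIC)[:,:,::-1])
E
```

```text
(no output)
```

View pics/s6b.png

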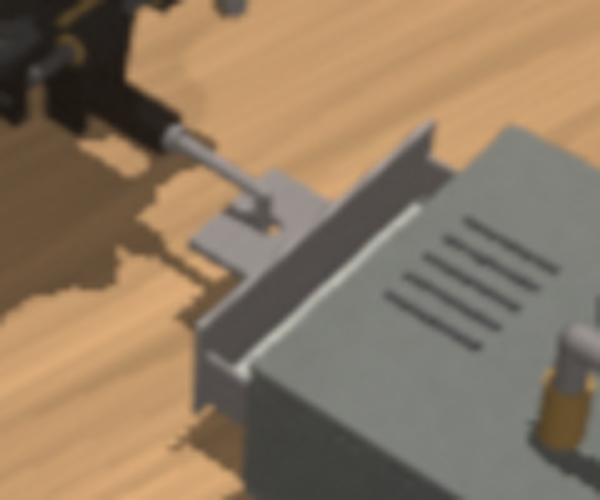

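The tray follows: its panel stands off the box with the rod in the hole. 16 mm more at this pace, then finer steps.

```bash
python3 -m handwheel '[{"hand":-1,"dx":-0.2,"dy":-0.046,"dz":0,"wx":0,"wy":0,"wz":0},{"hand":-1,"dx":-0.2,"dy":-0.046,"dz":0,"wx":0,"wy":0,"wz":0},{"hand":-1,"dx":-0.2,"dy":-0.046,"dz":0,"wx":0,"wy":0,"wz":0},{"hand":-1,"dx":-0.2,"dy":-0.046,"dz":0,"wx":0,"wy":0,"wz":0},{"hand":-1,"dx":-0.2,"dy":-0.046,"dz":0,"wx":0,"wy":0,"wz":0},{"hand":-1,"dx":-0.2,"dy":-0.046,"dz":0,"wx":0,"wy":0,"wz":0},{"hand":-1,"dx":-0.2,"dy":-0.046,"dz":0,"wx":0,"wy":0,"wz":0}]'; python3 -m handwheel '[{"hand":-1,"dx":-0.1,"dy":-0.023,"dz":0,"wx":0,"wy":0,"wz":0},{"hand":-1,"dx":-0.1,"dy":-0.023,"dz":0,"wx":0,"wy":0,"wz":0},{"hand":-1,"dx":-0.1,"dy":-0.023,"dz":0,"wx":0,"wy":0,"wz":0}]'
```

```text
time_s: 15.75
position: [0.5023, -0.088, 0.0178]
tcp_rot: [[-0.974, -0.225, 0.0], [-0.225, 0.974, -0.0], [-0.0, -0.0, -1.0]]
force: [4.6, 0.8, -2.3]
opening: 0.204
time_s: 16.05
position: [0.4994, -0.0887, 0.0178]
tcp_rot: [[-0.974, -0.225, -0.0], [-0.225, 0.974, -0.0], [0.0, -0.0, -1.0]]
force: [4.7, 0.8, -2.6]
opening: 0.203
```

```bash
python3 -m handwheel '[{"hand":-1,"dx":-0.1,"dy":-0.023,"dz":0,"wx":0,"wy":0,"wz":0},{"hand":-1,"dx":-0.1,"dy":-0.023,"dz":0,"wx":0,"wy":0,"wz":0}]'
```

```text
time_s: 16.25
position: [0.4974, -0.0891, 0.0177]
tcp_rot: [[-0.974, -0.225, 0.0], [-0.225, 0.974, -0.0], [-0.0, -0.0, -1.0]]
force: [4.6, 1.1, -2.9]
opening: 0.202
```

```bash
python3 -m handwheel '[{"hand":-1,"dx":-0.1,"dy":-0.023,"dz":0,"wx":0,"wy":0,"wz":0},{"hand":-1,"dx":-0.1,"dy":-0.023,"dz":0,"wx":0,"wy":0,"wz":0}]' | grep -E "pos|force"
```

```text
position: [0.4954, -0.0896, 0.0178]
force: [4.9, 0.1, -3.3]
```

```bash
python3 -m handwheel '[{"hand":-1,"dx":-0.1,"dy":-0.023,"dz":0,"wx":0,"wy":0,"wz":0},{"hand":-1,"dx":-0.1,"dy":-0.023,"dz":0,"wx":0,"wy":0,"wz":0}]' | grep -E "pos|force"
```

```text
position: [0.4934, -0.09, 0.0178]
force: [4.7, -0.7, -2.7]
```

```bash
python3 -m handwheel '[{"hand":-1,"dx":-0.1,"dy":-0.023,"dz":0,"wx":0,"wy":0,"wz":0},{"hand":-1,"dx":-0.1,"dy":-0.023,"dz":0,"wx":0,"wy":0,"wz":0}]' | grep -E "pos|force"
```

```text
position: [0.4914, -0.0905, 0.0177]
force: [4.4, 1.0, -3.1]
```

```bash
python3 -m handwheel '[{"hand":-1,"dx":-0.1,"dy":-0.023,"dz":0,"wx":0,"wy":0,"wz":0},{"hand":-1,"dx":-0.1,"dy":-0.023,"dz":0,"wx":0,"wy":0,"wz":0}]' | grep -E "pos|force"
```

```text
position: [0.4894, -0.0909, 0.0177]
force: [5.1, 1.4, -3.2]
```

```bash
python3 -m handwheel '[{"hand":-1,"dx":-0.1,"dy":-0.023,"dz":0,"wx":0,"wy":0,"wz":0},{"hand":-1,"dx":-0.1,"dy":-0.023,"dz":0,"wx":0,"wy":0,"wz":0}]' | grep -E "pos|force"
```

```text
position: [0.4874, -0.0914, 0.0178]
force: [4.1, -0.2, -3.3]
```

```bash
python3 -m handwheel '[{"hand":-1,"dx":-0.1,"dy":-0.023,"dz":0,"wx":0,"wy":0,"wz":0},{"hand":-1,"dx":-0.1,"dy":-0.023,"dz":0,"wx":0,"wy":0,"wz":0}]' | grep -E "pos|force"
```

```text
position: [0.4854, -0.0919, 0.0178]
force: [4.4, 0.1, -2.6]
```

```bash
python3 -m handwheel '[{"hand":-1,"dx":-0.1,"dy":-0.023,"dz":0,"wx":0,"wy":0,"wz":0},{"hand":-1,"dx":-0.1,"dy":-0.023,"dz":0,"wx":0,"wy":0,"wz":0}]' | grep -E "pos|force"
```

```text
position: [0.4834, -0.0923, 0.0178]
force: [5.4, 1.3, -3.1]
```

```bash
python3 -m handwheel '[{"hand":-1,"dx":-0.1,"dy":-0.023,"dz":0,"wx":0,"wy":0,"wz":0},{"hand":-1,"dx":-0.1,"dy":-0.023,"dz":0,"wx":0,"wy":0,"wz":0}]' | grep -E "pos|force"
```

```text
position: [0.4814, -0.0928, 0.0178]
force: [4.0, 0.3, -2.9]
```

```bash
python3 -m handwheel '[{"hand":-1,"dx":-0.1,"dy":-0.023,"dz":0,"wx":0,"wy":0,"wz":0},{"hand":-1,"dx":-0.1,"dy":-0.023,"dz":0,"wx":0,"wy":0,"wz":0}]' | grep -E "pos|force"
```

```text
position: [0.4793, -0.0932, 0.0178]
force: [4.1, 1.2, -2.3]
```

```bash
python3 -m handwheel '[{"hand":-1,"dx":-0.1,"dy":-0.023,"dz":0,"wx":0,"wy":0,"wz":0},{"hand":-1,"dx":-0.1,"dy":-0.023,"dz":0,"wx":0,"wy":0,"wz":0}]' | grep -E "pos|force"
```

```text
position: [0.4774, -0.0937, 0.0178]
force: [3.9, 0.2, -2.8]
```

```bash
python3 -m handwheel '[{"hand":-1,"dx":-0.1,"dy":-0.023,"dz":0,"wx":0,"wy":0,"wz":0},{"hand":-1,"dx":-0.1,"dy":-0.023,"dz":0,"wx":0,"wy":0,"wz":0}]' | grep -E "pos|force"
```

```text
position: [0.4755, -0.0942, 0.0178]
force: [6.5, 0.3, -2.9]
```

```bash
python3 -m handwheel '[{"hand":-1,"dx":-0.05,"dy":-0.012,"dz":0,"wx":0,"wy":0,"wz":0},{"hand":-1,"dx":0,"dy":0,"dz":0,"wx":0,"wy":0,"wz":0}]' | grep -E "time|pos|force"
```

```text
time_s: 18.65
position: [0.4756, -0.0943, 0.0178]
force: [6.5, 1.0, -3.7]
```

The position has stopped and the force is rising: the stop. Now raising the pull in half-millimetre steps.

```bash
python3 -m handwheel '[{"hand":-1,"dx":-0.05,"dy":-0.012,"dz":0,"wx":0,"wy":0,"wz":0},{"hand":-1,"dx":0,"dy":0,"dz":0,"wx":0,"wy":0,"wz":0}]' | grep -E "time|pos|force|rot"
```

```text
time_s: 18.85
position: [0.4757, -0.0945, 0.0179]
tcp_rot: [[-0.974, -0.225, 0.003], [-0.225, 0.974, -0.001], [-0.002, -0.001, -1.0]]
force: [7.4, 1.5, -4.0]
```

```bash
python3 -m handwheel '[{"hand":-1,"dx":-0.05,"dy":-0.012,"dz":0,"wx":0,"wy":0,"wz":0},{"hand":-1,"dx":0,"dy":0,"dz":0,"wx":0,"wy":0,"wz":0}]' | grep -E "time|pos|force|rot"
```

```text
time_s: 19.05
position: [0.4757, -0.0947, 0.0179]
tcp_rot: [[-0.974, -0.225, 0.003], [-0.225, 0.974, -0.001], [-0.003, -0.002, -1.0]]
force: [8.8, 3.3, -4.9]
```

```bash
python3 -m handwheel '[{"hand":-1,"dx":-0.03,"dy":-0.003,"dz":0,"wx":0,"wy":0,"wz":0},{"hand":-1,"dx":0,"dy":0,"dz":0,"wx":0,"wy":0,"wz":0}]' | grep -E "time|pos|force|rot"; for i in 1 2 3 4 5; do python3 -c "
from rig import bot;print(bot.read_state()['force'])"; done
```

```text
time_s: 19.25
position: [0.4758, -0.0948, 0.0179]
tcp_rot: [[-0.974, -0.225, 0.004], [-0.225, 0.974, -0.001], [-0.004, -0.002, -1.0]]
force: [8.8, 3.7, -3.9]
[ 8.75916974  3.69278545 -3.91863546]
[ 8.75916974  3.69278545 -3.91863546]
[ 8.75916974  3.69278545 -3.91863546]
[ 8.75916974  3.69278545 -3.91863546]
[ 8.75916974  3.69278545 -3.91863546]
```

About 9.4 N along the pull. A touch more, then hold for over half a second with readings.

```bash
python3 -m handwheel '[{"hand":-1,"dx":-0.02,"dy":0,"dz":0,"wx":0,"wy":0,"wz":0},{"hand":-1,"dx":0,"dy":0,"dz":0,"wx":0,"wy":0,"wz":0}]' | grep -E "pos|force"; for i in 1 2 3 4; do python3 -m handwheel '[{"hand":-1,"dx":0,"dy":0,"dz":0,"wx":0,"wy":0,"wz":0},{"hand":-1,"dx":0,"dy":0,"dz":0,"wx":0,"wy":0,"wz":0}]' | grep -E "time|pos|force"; done
```

```text
position: [0.4758, -0.0949, 0.0179]
force: [9.7, 2.5, -4.4]
time_s: 19.65
position: [0.4758, -0.0949, 0.0179]
force: [8.5, 2.1, -4.9]
time_s: 19.85
position: [0.4758, -0.0949, 0.0179]
force: [7.8, 2.3, -4.7]
time_s: 20.05
position: [0.4758, -0.0949, 0.0179]
force: [8.5, 1.6, -4.9]
time_s: 20.25
position: [0.4757, -0.0949, 0.0179]
force: [9.3, 3.4, -4.5]
```

The hold averages about 9.1 N. I'll add half a millimetre and hold a full second, to be nearer 10 N.

```bash
python3 -m handwheel '[{"hand":-1,"dx":-0.05,"dy":-0.005,"dz":0,"wx":0,"wy":0,"wz":0},{"hand":-1,"dx":0,"dy":0,"dz":0,"wx":0,"wy":0,"wz":0}]' | grep -E "pos|force"; for i in 1 2 3 4 5 6 7 8 9; do python3 -m handwheel '[{"hand":-1,"dx":0,"dy":0,"dz":0,"wx":0,"wy":0,"wz":0}]' | grep -E "time|force"; done
```

```text
position: [0.4758, -0.095, 0.018]
force: [10.2, 3.2, -4.2]
time_s: 20.55
force: [10.7, 4.4, -5.0]
time_s: 20.65
force: [10.2, 3.3, -5.7]
time_s: 20.75
force: [10.2, 3.7, -5.4]
time_s: 20.85
force: [10.2, 3.8, -4.5]
time_s: 20.95
force: [10.8, 3.1, -4.6]
time_s: 21.05
force: [10.1, 3.1, -4.7]
time_s: 21.15
force: [10.3, 3.1, -3.8]
time_s: 21.25
force: [9.6, 3.4, -5.0]
time_s: 21.35
force: [9.1, 4.5, -4.2]
```

A steady pull of about 10.6 N was held for 0.9 s. Now I ease off, without pushing the tray.

```bash
python3 -m handwheel '[{"hand":-1,"dx":0.1,"dy":0.023,"dz":0,"wx":0,"wy":0,"wz":0},{"hand":-1,"dx":0.1,"dy":0.023,"dz":0,"wx":0,"wy":0,"wz":0},{"hand":-1,"dx":0,"dy":0,"dz":0,"wx":0,"wy":0,"wz":0}]' | grep -E "pos|force"; python3 -m handwheel '[{"hand":-1,"dx":0.1,"dy":0.023,"dz":0,"wx":0,"wy":0,"wz":0},{"hand":-1,"dx":0,"dy":0,"dz":0,"wx":0,"wy":0,"wz":0}]' | grep -E "time|pos|force"
```

```text
position: [0.4755, -0.0942, 0.0178]
force: [6.1, 0.5, -3.9]
time_s: 21.85
position: [0.4753, -0.0938, 0.0177]
force: [3.1, 0.1, -2.5]
```

```bash
python3 -m handwheel '[{"hand":-1,"dx":0.1,"dy":0.02,"dz":0,"wx":0,"wy":0,"wz":0},{"hand":-1,"dx":0,"dy":0,"dz":0,"wx":0,"wy":0,"wz":0}]' | grep -E "time|pos|force";python3 -m handwheel '[{"hand":-1,"dx":0.1,"dy":0.02,"dz":0,"wx":0,"wy":0,"wz":0},{"hand":-1,"dx":0,"dy":0,"dz":0,"wx":0,"wy":0,"wz":0}]' | grep -E "time|pos|force|rot"
```

```text
time_s: 22.05
position: [0.4753, -0.0931, 0.0175]
force: [0.5, -0.2, -1.4]
time_s: 22.25
position: [0.4766, -0.093, 0.0175]
tcp_rot: [[-0.974, -0.226, -0.003], [-0.226, 0.974, 0.001], [0.002, 0.001, -1.0]]
force: [-0.1, 0.0, -2.2]
```

Force is zero and the rod is free. I'll nudge 0.7 mm more to centre it, then lift straight out, watching the force.

```bash
python3 -m handwheel '[{"hand":-1,"dx":0.07,"dy":0.01,"dz":0,"wx":0,"wy":0,"wz":0},{"hand":-1,"dx":0,"dy":0,"dz":0,"wx":0,"wy":0,"wz":0},{"hand":-1,"dx":0,"dy":0,"dz":0.1,"wx":0,"wy":0,"wz":0},{"hand":-1,"dx":0,"dy":0,"dz":0.2,"wx":0,"wy":0,"wz":0},{"hand":-1,"dx":0,"dy":0,"dz":0,"wx":0,"wy":0,"wz":0}]' | grep -E "time|pos|force"; python3 sc.py 7;  python3 - <<'E'
from h import *
p=np.load("pics/scene7.npz")["p"]; cv2.imwrite("pics/s7b.png",cv2.resize(p[195:265,215:315],None,fx=7,fy=7,interpolation=cv2.INTER_CUBIC)[:,:,::-1])
E
```

```text
time_s: 22.75
position: [0.4788, -0.0934, 0.021]
force: [-0.2, 0.8, -2.1]
```

View pics/s7b.png

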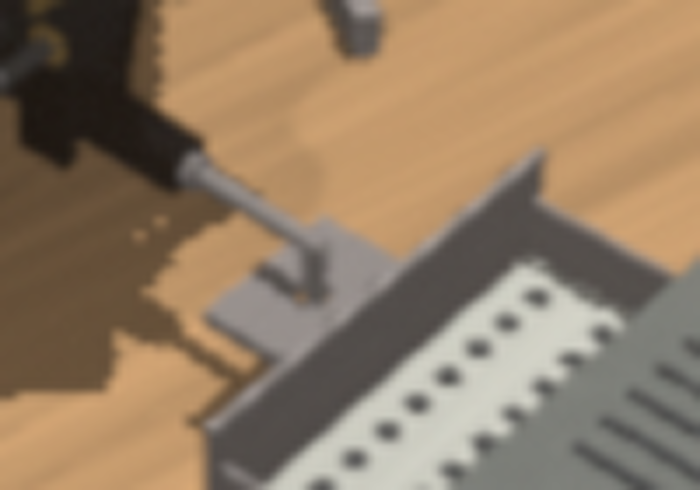

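The rod sits a little towards the +x side (the gap shows at its left), so I move back 1.2 mm and lift.

```bash
python3 -m handwheel '[{"hand":-1,"dx":-0.12,"dy":-0.02,"dz":0,"wx":0,"wy":0,"wz":0},{"hand":-1,"dx":0,"dy":0,"dz":0.3,"wx":0,"wy":0,"wz":0},{"hand":-1,"dx":0,"dy":0,"dz":0.3,"wx":0,"wy":0,"wz":0},{"hand":-1,"dx":0,"dy":0,"dz":0,"wx":0,"wy":0,"wz":0}]' | grep -E "time|pos|force"; python3 -m handwheel '[{"hand":-1,"dx":0,"dy":0,"dz":0.4,"wx":0,"wy":0,"wz":0},{"hand":-1,"dx":0,"dy":0,"dz":0.4,"wx":0,"wy":0,"wz":0},{"hand":-1,"dx":0,"dy":0,"dz":0,"wx":0,"wy":0,"wz":0}]' | grep -E "time|pos|force"; python3 -m handwheel '[{"hand":-1,"dx":0,"dy":0,"dz":0.4,"wx":0,"wy":0,"wz":0},{"hand":-1,"dx":0,"dy":0,"dz":0.5,"wx":0,"wy":0,"wz":0},{"hand":-1,"dx":0,"dy":0,"dz":0.5,"wx":0,"wy":0,"wz":0},{"hand":-1,"dx":0,"dy":0,"dz":0,"wx":0,"wy":0,"wz":0}]' | grep -E "time|pos|force|rot"
```

```text
time_s: 23.2
position: [0.4778, -0.0937, 0.0272]
force: [1.3, -0.1, -2.9]
time_s: 23.5
position: [0.4779, -0.0937, 0.0353]
force: [1.1, 0.3, -2.5]
time_s: 23.9
position: [0.478, -0.0938, 0.0495]
tcp_rot: [[-0.974, -0.225, 0.002], [-0.225, 0.974, -0.001], [-0.001, -0.001, -1.0]]
force: [0.5, 0.9, -2.1]
```

Out of the hole. Raising 5 cm, then checking tray and hook.

```bash
python3 -m handwheel '[{"hand":-1,"dx":0,"dy":0,"dz":1.5,"wx":0,"wy":0,"wz":0},{"hand":-1,"dx":0,"dy":0,"dz":1.5,"wx":0,"wy":0,"wz":0},{"hand":-1,"dx":0,"dy":0,"dz":2,"wx":0,"wy":0,"wz":0},{"hand":-1,"dx":0,"dy":0,"dz":0,"wx":0,"wy":0,"wz":0}]' | grep -E "time|pos|force"; python3 sc.py 8;  python3 - <<'E'
from h import *
p=np.load("pics/scene8.npz")["p"]; cv2.imwrite("pics/s8b.png",cv2.resize(p[130:280,200:360],None,fx=4,fy=4,interpolation=cv2.INTER_CUBIC)[:,:,::-1])
E
```

```text
time_s: 24.3
position: [0.4792, -0.0943, 0.1006]
force: [0.2, 0.4, -2.0]
```

View pics/s8b.png

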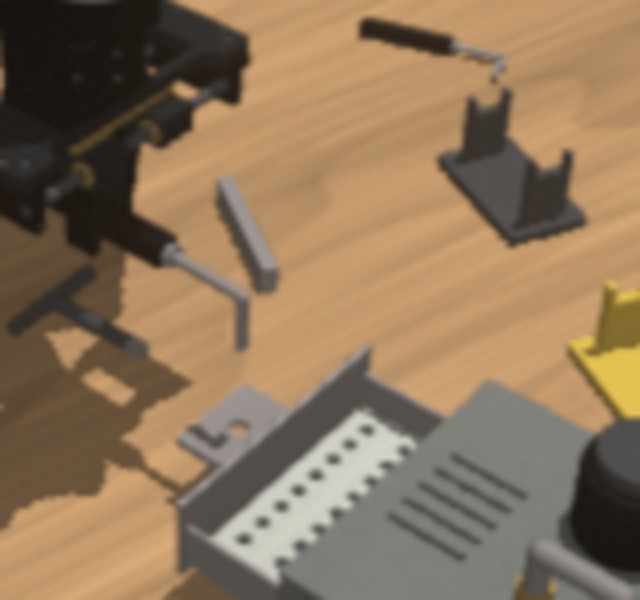

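The tray is out and the hook is free of the lip. Checking the hook's level in hand, and that the tray has not slipped.

```bash
python3 - <<'E'
from h import *
from rig import vision,bot
np.set_printoptions(suppress=True,precision=4)
c=vision.get_calibration("scene")
z=np.load("pics/scene8.npz"); P=cloud(c,z["d"]); s=bot.read_state(); t=s["position"]; ex=np.array([.974,.225]); ey=np.array([-.225,.974])
x=(P[...,:2]-t[:2])@ex; y=(P[...,:2]-t[:2])@ey; Z=P[...,2]
for a in np.arange(.02,.12,.01):
    m=(z["d"]>0)&(abs(x-a)<.005)&(abs(y+.004)<.02)&(Z>.08)&(Z<.2)
    if m.sum()>2: print(round(a,2),m.sum(),"z max/med",Z[m].max(),np.median(Z[m]),"y",np.median(y[m]))
from hole import hole
print(hole("scene",z["p"],(.586,-.073)))
z=np.load("pics/scene1.npz"); P=cloud(c,z["d"]); t=np.array([.4704,.2725]); ex=np.array([.9757,-.219]); ey=np.array([.219,.9757])
x=(P[...,:2]-t[:2])@ex; y=(P[...,:2]-t[:2])@ey; Z=P[...,2]
print("before")
for a in np.arange(.02,.12,.01):
    m=(z["d"]>0)&(abs(x-a)<.005)&(abs(y+.004)<.02)&(Z>.08)&(Z<.2)
    if m.sum()>2: print(round(a,2),m.sum(),"z max/med",Z[m].max(),np.median(Z[m]),"y",np.median(y[m]))
E
```

```text
0.02 36 z max/med 0.16238594275182797 0.15821538109234132 y -0.008460931483270647
0.03 35 z max/med 0.16168189612858475 0.15772678772506857 y -0.009128495248056248
0.04 34 z max/med 0.1615161288549211 0.15738445185481642 y -0.009591317045309907
0.05 45 z max/med 0.16056357137541924 0.15645440230210345 y -0.007710186420195731
0.06 25 z max/med 0.15866983446173002 0.15326171640028008 y -0.004689137702162706
0.07 11 z max/med 0.1568161074818924 0.1531461390284159 y -0.005444987173723588
0.08 14 z max/med 0.1567022935873062 0.1536964438758835 y -0.00575073644229122
0.09 12 z max/med 0.15546610351753 0.15255886361841298 y -0.00562940824215927
0.1 14 z max/med 0.15573034593889262 0.153299826433191 y -0.00644192104838273
0.11 57 z max/med 0.1547949887768378 0.13901731129650413 y -0.007022916567822641
[(np.float64(8.6), 991, array([259.13, 237.16]), array([ 0.5881, -0.0723,  0.046 ])), (np.float64(100.5), 1921, array([249.19, 245.96]), array([ 0.5979, -0.1091,  0.046 ]))]
before
0.02 21 z max/med 0.16028697080498577 0.1564146939662943 y -0.011466275043826458
0.03 25 z max/med 0.15973128818232338 0.15525288276983415 y -0.010088342236077425
0.04 26 z max/med 0.15970042725303574 0.1565413625714165 y -0.009848940238627497
0.05 28 z max/med 0.1600341133386062 0.15512415598563847 y -0.009245848681886376
0.06 19 z max/med 0.15477640326337638 0.15069705230208225 y -0.006374695656350684
0.07 7 z max/med 0.15330579265939723 0.1509605074654378 y -0.006518829516497921
0.08 10 z max/med 0.153829882562465 0.15162748905451828 y -0.006964350881112983
0.09 11 z max/med 0.1544554666927636 0.1513798205811765 y -0.008690638623147787
0.1 12 z max/med 0.15325808936118257 0.150976245664589 y -0.006897546198089365
0.11 38 z max/med 0.15292409276656957 0.13515135186369534 y -0.0075359566640827835
```

Tray travel by vision is 66 mm from where it started. The hook is still near level. Carrying it back over the rest.

```bash
python3 -m handwheel '[{"hand":-1,"dx":-0.1,"dy":3.7,"dz":0,"wx":0,"wy":0,"wz":-0.045},{"hand":-1,"dx":-0.1,"dy":3.7,"dz":0,"wx":0,"wy":0,"wz":-0.045},{"hand":-1,"dx":-0.1,"dy":3.7,"dz":0,"wx":0,"wy":0,"wz":-0.045},{"hand":-1,"dx":-0.1,"dy":3.7,"dz":0,"wx":0,"wy":0,"wz":-0.045},{"hand":-1,"dx":-0.1,"dy":3.7,"dz":0,"wx":0,"wy":0,"wz":-0.045},{"hand":-1,"dx":-0.1,"dy":3.7,"dz":0,"wx":0,"wy":0,"wz":-0.045},{"hand":-1,"dx":-0.1,"dy":3.7,"dz":0,"wx":0,"wy":0,"wz":-0.045},{"hand":-1,"dx":-0.1,"dy":3.7,"dz":0,"wx":0,"wy":0,"wz":-0.045},{"hand":-1,"dx":-0.1,"dy":3.7,"dz":0,"wx":0,"wy":0,"wz":-0.045},{"hand":-1,"dx":0,"dy":3.3,"dz":0,"wx":0,"wy":0,"wz":-0.043}]'; python3 -m handwheel '[{"hand":-1,"dx":0,"dy":0,"dz":0,"wx":0,"wy":0,"wz":0},{"hand":-1,"dx":0,"dy":0,"dz":0,"wx":0,"wy":0,"wz":0},{"hand":-1,"dx":0,"dy":0,"dz":0,"wx":0,"wy":0,"wz":0}]'; python3 -c "
from rig import bot;import numpy as np;s=bot.read_state();print(np.round(s['position'],4),np.round(s['tcp_rot'],4).tolist())"
```

```text
time_s: 25.35
position: [0.4671, 0.2739, 0.0973]
tcp_rot: [[-0.975, 0.22, -0.002], [0.22, 0.975, -0.001], [0.002, -0.001, -1.0]]
force: [0.3, -0.8, -1.7]
opening: 0.205
time_s: 25.65
position: [0.4676, 0.2714, 0.0978]
tcp_rot: [[-0.976, 0.219, -0.002], [0.219, 0.976, -0.001], [0.002, -0.002, -1.0]]
force: [0.7, 0.0, -2.0]
opening: 0.198
[0.4676 0.2714 0.0978] [[-0.9757, 0.2192, -0.0022], [0.2192, 0.9757, -0.0011], [0.002, -0.0015, -1.0]]
```

```bash
python3 -m handwheel '[{"hand":-1,"dx":0.28,"dy":0.11,"dz":0.2,"wx":0,"wy":0,"wz":0},{"hand":-1,"dx":0,"dy":0,"dz":0,"wx":0,"wy":0,"wz":0},{"hand":-1,"dx":0,"dy":0,"dz":0,"wx":0,"wy":0,"wz":0}]'; python3 snap.py w7; python3 - <<'E'
import cv2,numpy as np
a=np.hstack([cv2.imread(f"pics/{n}.png")[110:250,200:320] for n in ("w6","w7")])
cv2.imwrite("pics/w67.png",cv2.resize(a,None,fx=3.3,fy=3.3))
from h import *
from rig import vision
p,D=vision.capture("scene"); o=np.load("pics/scene1.npz")["p"]
a=np.hstack([x[130:190,310:370] for x in (o,p)]); cv2.imwrite("pics/s17.png",cv2.resize(a,None,fx=6,fy=6,interpolation=cv2.INTER_CUBIC)[:,:,::-1])
E
```

```text
time_s: 25.95
position: [0.4717, 0.2728, 0.1009]
tcp_rot: [[-0.975, 0.22, 0.0], [0.22, 0.975, 0.0], [-0.0, 0.0, -1.0]]
force: [0.4, 0.8, -2.5]
opening: 0.203
25.95 [0.4717 0.2728 0.1009] [[-0.9754, 0.2203, 0.0003], [0.2203, 0.9754, 0.0001], [-0.0003, 0.0001, -1.0]]
```

View pics/w67.png

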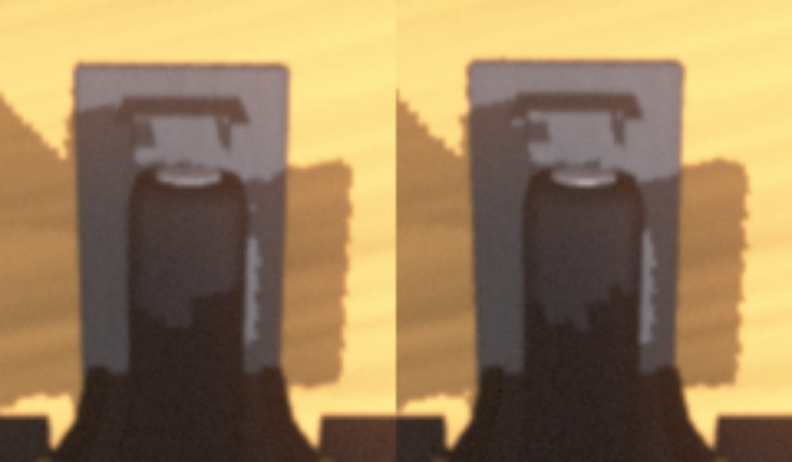

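View pics/s17.png

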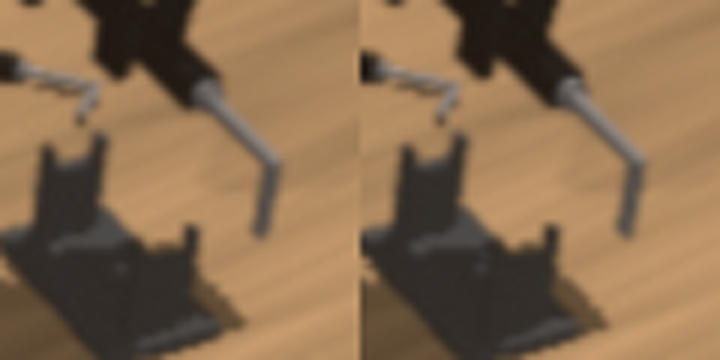

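Side by side with the lift-off pictures, the hook sits in the hand exactly as before. Correcting 1.2 mm and lowering.

```bash
python3 -m handwheel '[{"hand":-1,"dx":-0.12,"dy":-0.03,"dz":-1,"wx":0,"wy":0,"wz":0},{"hand":-1,"dx":0,"dy":0,"dz":-2,"wx":0,"wy":0,"wz":0},{"hand":-1,"dx":0,"dy":0,"dz":-2,"wx":0,"wy":0,"wz":0},{"hand":-1,"dx":0,"dy":0,"dz":-1,"wx":0,"wy":0,"wz":0},{"hand":-1,"dx":0,"dy":0,"dz":-0.5,"wx":0,"wy":0,"wz":0},{"hand":-1,"dx":0,"dy":0,"dz":0,"wx":0,"wy":0,"wz":0},{"hand":-1,"dx":0,"dy":0,"dz":0,"wx":0,"wy":0,"wz":0}]'
```

```text
time_s: 26.75
position: [0.4705, 0.2734, 0.0361]
tcp_rot: [[-0.976, 0.219, 0.001], [0.219, 0.976, 0.0], [-0.001, 0.001, -1.0]]
force: [-0.4, -0.3, -1.5]
opening: 0.202
```

```bash
python3 -m handwheel '[{"hand":-1,"dx":0,"dy":-0.08,"dz":-0.5,"wx":0,"wy":0,"wz":0},{"hand":-1,"dx":0,"dy":0,"dz":-0.6,"wx":0,"wy":0,"wz":0},{"hand":-1,"dx":0,"dy":0,"dz":-0.6,"wx":0,"wy":0,"wz":0},{"hand":-1,"dx":0,"dy":0,"dz":0,"wx":0,"wy":0,"wz":0}]'; python3 -m handwheel '[{"hand":-1,"dx":0,"dy":0,"dz":-0.4,"wx":0,"wy":0,"wz":0},{"hand":-1,"dx":0,"dy":0,"dz":-0.3,"wx":0,"wy":0,"wz":0},{"hand":-1,"dx":0,"dy":0,"dz":0,"wx":0,"wy":0,"wz":0},{"hand":-1,"dx":0,"dy":0,"dz":0,"wx":0,"wy":0,"wz":0}]'
```

```text
time_s: 27.15
position: [0.4693, 0.2722, 0.0179]
tcp_rot: [[-0.976, 0.219, -0.002], [0.219, 0.976, -0.001], [0.002, -0.001, -1.0]]
force: [-0.4, 0.5, -2.5]
opening: 0.203
time_s: 27.55
position: [0.47, 0.2724, 0.0117]
tcp_rot: [[-0.976, 0.219, -0.0], [0.219, 0.976, -0.0], [0.0, -0.0, -1.0]]
force: [-0.4, 0.6, -2.7]
opening: 0.205
```

Not yet touching; 1.5 to 2 mm more.

```bash
python3 -m handwheel '[{"hand":-1,"dx":0.03,"dy":0,"dz":-0.1,"wx":0,"wy":0,"wz":0},{"hand":-1,"dx":0,"dy":0,"dz":-0.05,"wx":0,"wy":0,"wz":0},{"hand":-1,"dx":0,"dy":0,"dz":0,"wx":0,"wy":0,"wz":0},{"hand":-1,"dx":0,"dy":0,"dz":0,"wx":0,"wy":0,"wz":0}]'; python3 -m handwheel '[{"hand":-1,"dx":0,"dy":0,"dz":-0.05,"wx":0,"wy":0,"wz":0},{"hand":-1,"dx":0,"dy":0,"dz":0,"wx":0,"wy":0,"wz":0}]'
```

```text
time_s: 27.95
position: [0.4704, 0.2724, 0.0103]
tcp_rot: [[-0.976, 0.219, 0.0], [0.219, 0.976, 0.0], [-0.0, 0.0, -1.0]]
force: [-0.5, 0.3, -2.9]
opening: 0.2
time_s: 28.15
position: [0.4704, 0.2725, 0.0098]
tcp_rot: [[-0.976, 0.219, 0.0], [0.219, 0.976, 0.0], [-0.0, 0.0, -1.0]]
force: [-0.5, 0.4, -1.1]
opening: 0.202
```

```bash
python3 -m handwheel '[{"hand":-1,"dx":0,"dy":0,"dz":-0.03,"wx":0,"wy":0,"wz":0},{"hand":-1,"dx":0,"dy":0,"dz":0,"wx":0,"wy":0,"wz":0},{"hand":0.6,"dx":0,"dy":0,"dz":0,"wx":0,"wy":0,"wz":0},{"hand":0.6,"dx":0,"dy":0,"dz":0,"wx":0,"wy":0,"wz":0},{"hand":0.6,"dx":0,"dy":0,"dz":0,"wx":0,"wy":0,"wz":0},{"hand":0.6,"dx":0,"dy":0,"dz":0,"wx":0,"wy":0,"wz":0},{"hand":0.6,"dx":0,"dy":0,"dz":0,"wx":0,"wy":0,"wz":0},{"hand":0.6,"dx":0,"dy":0,"dz":0,"wx":0,"wy":0,"wz":0},{"hand":0.6,"dx":0,"dy":0,"dz":0,"wx":0,"wy":0,"wz":0}]'
```

```text
time_s: 29.05
position: [0.4704, 0.2724, 0.0094]
tcp_rot: [[-0.976, 0.219, 0.0], [0.219, 0.976, 0.0], [-0.0, 0.0, -1.0]]
force: [0.3, -0.2, -0.1]
opening: 0.747
```

```bash
python3 -m handwheel '[{"hand":0.6,"dx":0,"dy":0,"dz":0,"wx":0,"wy":0,"wz":0},{"hand":0.6,"dx":0,"dy":0,"dz":1,"wx":0,"wy":0,"wz":0},{"hand":0.6,"dx":0,"dy":0,"dz":2,"wx":0,"wy":0,"wz":0},{"hand":0.6,"dx":0,"dy":0,"dz":3,"wx":0,"wy":0,"wz":0},{"hand":0.6,"dx":0,"dy":0,"dz":4,"wx":0,"wy":0,"wz":0},{"hand":0.6,"dx":0,"dy":0,"dz":4,"wx":0,"wy":0,"wz":0},{"hand":0.6,"dx":-1,"dy":1,"dz":3,"wx":0,"wy":0,"wz":0},{"hand":0.6,"dx":-1,"dy":1,"dz":0,"wx":0,"wy":0,"wz":0},{"hand":0.6,"dx":0,"dy":0,"dz":0,"wx":0,"wy":0,"wz":0}]'; python3 snap.py w8; python3 - <<'E'
from h import *
from rig import vision
p,D=vision.capture("scene"); np.savez("pics/scene9.npz",p=p,d=D); cv2.imwrite("pics/s9.png",cv2.resize(p[100:290,200:410],None,fx=3.0,fy=3.0,interpolation=cv2.INTER_CUBIC)[:,:,::-1])
z=np.load("pics/w8.npz"); c={k:z[k] for k in z.files}; c={k:(float(v) if v.ndim==0 else v) for k,v in c.items()}
P=cloud(c,z["d"]);D=z["d"];x,y,Z=P[...,0],P[...,1],P[...,2]
m2=(D>0)&(Z>.055)&(Z<.085)&(abs(x-.50)<.15)&(abs(y-.25)<.08)
for s in np.arange(.40,.60,.01):
    k=m2&(abs(x-s)<.005)
    if k.sum()>2: print(round(s,3),k.sum(),np.round([y[k].min(),y[k].max(),y[k].mean(),np.median(Z[k])],4))
E
```

```text
time_s: 29.95
position: [0.4489, 0.2933, 0.1804]
tcp_rot: [[-0.976, 0.217, 0.001], [0.217, 0.976, 0.001], [-0.0, 0.001, -1.0]]
force: [-0.2, 0.2, -0.7]
opening: 0.802
29.95 [0.4489 0.2933 0.1804] [[-0.9761, 0.2172, 0.0006], [0.2172, 0.9761, 0.0007], [-0.0005, 0.0008, -1.0]]
0.42 108 [0.2653 0.2919 0.2808 0.0666]
0.43 216 [0.2637 0.2984 0.2823 0.0681]
0.44 155 [0.2705 0.2972 0.2808 0.0684]
0.45 143 [0.268  0.2872 0.2778 0.0684]
0.46 142 [0.2656 0.2849 0.2753 0.0683]
0.47 138 [0.2634 0.2826 0.273  0.0684]
0.48 137 [0.2607 0.2803 0.2706 0.0684]
0.49 131 [0.2585 0.2779 0.2683 0.0682]
0.5 140 [0.247  0.2756 0.265  0.0682]
0.51 187 [0.2455 0.2793 0.2627 0.0678]
0.52 118 [0.2522 0.2783 0.2633 0.0679]
0.53 54 [0.2523 0.2657 0.2592 0.0645]
0.54 45 [0.2522 0.2605 0.2562 0.0629]
0.55 8 [0.2515 0.2578 0.2554 0.0623]
```

View pics/s9.png

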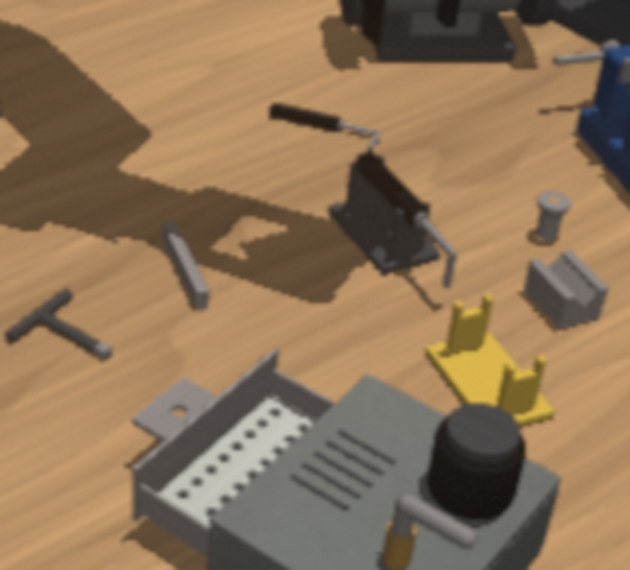

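The hook lies level in both forks (handle top at 68 mm, centreline within about 1 mm of its start), the tray is out, and the bystanders have not moved. A last hole check, then I hand in.

```bash
python3 -m handwheel '[{"hand":0.6,"dx":0,"dy":0,"dz":0,"wx":0,"wy":0,"wz":0},{"hand":0.6,"dx":0,"dy":0,"dz":0,"wx":0,"wy":0,"wz":0}]' | head -1; python3 - <<'E'
from h import *
from hole import hole
for k in (8,9): print(hole("scene",np.load(f"pics/scene{k}.npz")["p"],(.588,-.0723))[0])
from rig import hand_in
print(hand_in())
E
```

```text
time_s: 30.25
(np.float64(0.9), 991, array([259.13, 237.16]), array([ 0.5881, -0.0723,  0.046 ]))
(np.float64(0.9), 965, array([259.14, 237.15]), array([ 0.5881, -0.0723,  0.046 ]))
the job is handed in; nothing more can be done
None
```

The job is done and handed in at 30.3 s of the 72 s allowed; no verdict was reported. I took the larger hook from the dark rest, fitted its tip into the tray hole, and drew the tray about 66 mm to its stop. There I held a pull of about 10.6 N for 0.9 s, after an earlier hold of about 9 N. I then unhooked and laid the hook back in both forks.

**Last checks:**
- **Tray:** the hole was in the same place after unhooking and again after the hook was put down.
- **Hook:** the handle is level with its top at 68 mm, and its centreline is about 1 mm from where it started.
- **Bystanders:** no bystander in the final scene crop looked moved. That crop left out the dish, drill chuck and oil bottle, but the arm's path stayed clear of them.
- **Forces:** the wrist force never read above about 13 N, and only the hook touched the tray.

**What failed or disagreed:**
- My first move was refused because some keys were missing from the rows.
- The first grasp closed on air above the handle, because the reported TCP lies about 31 mm beyond the real finger ends. I corrected for that, and the hook was not disturbed.
- The scene camera read about 4 mm off in y compared with the top and wrist cameras, so I lined up the tip and hole within that one view.

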